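# Stow the torque check table: punch, sliding door, case column

### The job

Clear the table into the blue cabinet: first lay the brass punch flat in whichever bay holds the green tool board with the bar and nuts, then slide the door fully shut over that bay. After that stack every closed case on the rubber mat in the other bay in one upright column, largest at the bottom and each next smaller one on top, all centred on the mat and square to it with their long sides along its length. Leave the yellow mirror where it is, and the bar and nuts in their bay.

Things in the scene. Friction and masses are not known exactly. Their poses are not given: they have to be found in the camera images.
- cabinet: Low plywood cabinet in worn blue paint, fixed, 220 mm (x) x 390 mm (y), origin at table height in its middle, x away from the robot, y left. Open on top to two bays side by side along y, centres at y = +92.5 and -92.5 mm, each 200 mm (x) x 177 mm (y) inside. Walls end 100 mm above the table; the shelf inside lies 50 mm above the table
- door_grip (a point): Middle of the door's wooden grip batten (110 mm along x, 18 mm wide along y, 34 mm tall), 22 mm above the door's upper face, over the door's middle. The door is a flat blue panel 218 x 186 x 12 mm lying level on the cabinet's walls, upper face 113 mm above the table; it slides along the cabinet's y and covers one bay fully at either end. Axes as the cabinet's
- door (a joint): Place of the sliding door, m: 0 midway between the bays, +0.0925 at its left stop (fully over the +y bay, the other bay open), -0.0925 at its right stop. Sliding friction about 2 N, stays where it is left
- mat_top (a point): Centre of the upper face of the black rubber mat, 130 mm (x) x 86 mm (y) x 6 mm with two white edge lines along its length, fixed in the middle of one bay (either one) on the shelf, so its face is 56 mm above the table. x along its length, axes those of the cabinet, z up
- toolboard_top (a point): Centre of the upper face of the green tool board, 194 mm (x) x 162 mm (y) x 6 mm, fixed on the floor of the other bay, the tool bay, face 56 mm above the table. On it lie the steel extension bar (near its +y side) and two nuts (near its -y side); about 90 mm is free between them. x, y axes those of the cabinet, z up
- bar_mid (a point): Middle of the bright steel extension bar, 170 mm long along its x, 18 mm square ends; stays in the tool bay
- nut0_mid (a point): Middle of a zinc-plated self-locking rotor nut with a blue locking collar, 40 mm across, 25 mm tall; stays in the tool bay
- nut1_mid (a point): The other nut, same kind
- punch_mid (a point): Brass drift punch lying on the table, this point half-way up at its balance point: along its x a square 18 x 18 mm shank runs from 63 mm behind this point to 37 mm ahead of it, then a round nose 13 mm thick for 50 mm more. 0.15 to 0.3 kg. May be knocked
- mirror_mid (a point): Yellow plastic inspection mirror lying on the table, about 200 mm long, 64 mm wide, 12 mm high, this point near its middle; a bystander
- case_a_mid (a point): Closed adapter case, black with red lid, 112 mm long (its x) x 68 mm wide (y) x 32 mm tall (z up), flat top, this point half-way up at its centre. 0.1 to 0.45 kg. May be absent; may be knocked
- case_b_mid (a point): Closed adapter case, black with white lid, 104 mm long (its x) x 63 mm wide (y) x 32 mm tall (z up), flat top, this point half-way up at its centre. 0.1 to 0.45 kg. May be absent; may be knocked
- case_c_mid (a point): Closed adapter case, black with green lid, 96 mm long (its x) x 58 mm wide (y) x 32 mm tall (z up), flat top, this point half-way up at its centre. 0.1 to 0.45 kg. May be absent; may be knocked
- case_d_mid (a point): Closed adapter case, black with orange lid, 88 mm long (its x) x 53 mm wide (y) x 32 mm tall (z up), flat top, this point half-way up at its centre. 0.1 to 0.45 kg. May be absent; may be knocked
- case_e_mid (a point): Closed adapter case, black with blue lid, 80 mm long (its x) x 48 mm wide (y) x 32 mm tall (z up), flat top, this point half-way up at its centre. 0.1 to 0.45 kg. May be absent; may be knocked
- case_a: The red-lidded case as a whole, origin at the centre of its underside, 16 mm below case_a_mid
- case_b: The white-lidded case as a whole, origin at the centre of its underside, 16 mm below case_b_mid
- case_c: The green-lidded case as a whole, origin at the centre of its underside, 16 mm below case_c_mid
- case_d: The orange-lidded case as a whole, origin at the centre of its underside, 16 mm below case_d_mid
- case_e: The blue-lidded case as a whole, origin at the centre of its underside, 16 mm below case_e_mid
- punch: The punch as a whole, origin on its underside 12 mm ahead of punch_mid, 9 mm lower

How it is judged:
By the outcome, as a careful person would: the job done as asked, in the order asked, and still so for the second after the job is handed in, with the robot touching nothing.
Of case_a, case_b, case_c, case_d, case_e only 3 to 5 are there at a start; the rules pass over those that are not, and their reading is None.
At some moment in a run one of punch, case_a, case_b, case_c, case_d, case_e may be knocked a few centimetres aside while the robot is not near it.
Once in a run the grip may slacken for a moment while it holds something.
It also fails if it takes over 210 s, if anything falls off the work surface, if the arm or the gripper's body presses on something with over 40 N, if the wrist force passes 120 N, or if a joint passes its speed limit or range.

### The arm

A 6-joint arm with a two-finger parallel gripper is mounted at the origin on the work surface. World frame = base frame: x ahead of the robot, y to its left, z up, the work surface at z = 0. Lengths are in m, angles in degrees, forces in N, time in s.
With the tool pointing down it reaches from about 0.35 to 0.875 m from the base axis. Payload 4.2 kg.
Tool frame: the origin (TCP) lies on the front face of the gripper's body, between the roots of the fingers; the fingertips stand 70 mm ahead of it and the grasp point (between the pads) lies 51 mm ahead of it (r.nose_length is the distance from the TCP to the fingertips, in m); z points along the fingers, y is the direction in which the jaws open and shut (so a half turn about z gives the same grasp; the last joint's range is limited). The gripper opens to 87 mm and grips with 3 to 60 N. Pads are 19 mm wide; open, the fingers measure 117 mm over their backs; the gripper's body (75 mm by 190 mm) begins 51 mm behind the grasp point.
Start: joints at [87.64, 22.042, 0.453, 0, -68.411, -14.817], TCP at [0.185, 0.597, 0.292] pointing down, gripper open.
Joint ranges: [-179.83, 179.83], [-69.29, 118.12], [-61.27, 80.66], [-181.25, 117.63], [-171.15, -9.14], [-177.46, 177.46]. Speed limits (degrees/s): [159.86, 159.86, 180, 180, 180, 180].

### API

Orientations are given as a 3x3 rotation matrix whose columns are the frame's x, y, z axes.
In Python, from station import telemetry, capture, order, r gives the robot as it stands.
- The arm moves only by the tool drive_tool, never from a script. Its argument "series" is a list of rows, each a list of 4 numbers: the shift along the tool's x, y, z as a fraction of full scale, then the turn about the tool's z as a fraction of full scale. In form: [[dx, dy, dz, turn], ...]. A call has 1 to 10 rows; each row is the pose to reach, as a shift and turn from the pose commanded when the call began, along the tool's axes at that moment; what a row does not reach only later rows make up. Full scale, the value 1, is 0.12 m for a shift and 2 rad for a turn. A row lasts 1/8 s, in which the tool goes at most 62.5 mm and 10.7 degrees, less where a joint would pass 70% of its speed; a pose out of reach is approached as far as the arm can. A call with a number of a shift or a turn outside -1 to 1 is refused whole. A call with a gripper value outside its range is refused whole. "fingers" is the finger opening in mm, from 0 to 87, set as the call begins (left out, the last holds). The fingers move at their own pace and stop on an object; the grip force is fixed at half the most. Time passes only in rows, so rows that repeat a pose let the fingers close. It gives the time, the measured TCP pose, the force and the opening at its end, in the units of the state.
- telemetry.sense(): the state, without advancing time (a new reading comes with each control period).
- capture(name): name is "scene" or "top" or "wrist"; returns a dict with "color" (384x512x3 uint8, blue, green, red), "fx", "fy", "cx", "cy" (pixels), "k1" (the pictures are not rectified: a ray, as slopes to the right and down, at radius r is drawn at 1 + k1 r^2 times it, then the intrinsics apply), "eye" and "attitude" of the camera in the world; the wrist camera has in their place "mount" (4x4, takes a point from camera to tool coordinates, whose origin is the TCP and whose axes are the flange's). Camera axes: x right, y up, looking along -z (the intrinsics and any distortion apply to the point x, -y, -z); pixel columns grow to the right and rows downward; lengths in m; the calibration is good to about 2 mm. A picture is of the moment at which its call begins: read the wrist's pose just before it. There is no depth.
- order.finish_job(): hands the job in, once; it reports no verdict.
The state is a dict: "time_s": time; "joints": joint angles; "joint_velocities": joint speeds; "effort": joint torques, N m; "tcp_pos": TCP position; "ee_rot": TCP orientation; "wrist_force": force on the tool from outside, world axes, zero at the start; "moment": the same for the moment, N m; "gripper_width": opening from 0.0 (shut) to 1.0 (fully open).
Only numpy, scipy, OpenCV 4.12 (cv2) and the standard library are available. Lean on these libraries where they do the work, as an engineer would, in place of code of your own. Each camera call takes 0.05 s, during which the arm holds its last target. There are 200 camera calls.

## Working session

There is one attempt and no reset: what is moved stays moved. The work goes in short steps, Python scripts to look and compute and a tool call to move; the robot and the scene stay as the last step left them, time stands still between calls to the robot, and variables do not carry over. Pictures are saved under pics/ and viewed, about 12 in all and at most 16, crops included, and the job is handed in when it is done.

Besides the shell and the picture viewer there is one more tool, called after "Call:" as name([rows], argument=value, ...), one row to a line, values as JSON. drive_tool: Moves the arm, as the interface text tells. Shift numbers are shares of 0.12 m and turn numbers shares of 2 rad, none past 1 either way. Its arguments: {"type":"object","properties":{"series":{"type":"array","items":{"type":"array","items":{"type":"number","minimum":-1,"maximum":1}}},"fingers":{"type":"number"}},"required":["series"]}

```bash
ls; mkdir -p pics
python3 - <<'E'
from station import telemetry, capture, order, r
import cv2
s=telemetry.sense();print(s)
for n in("scene","top"):
    c=capture(n);cv2.imwrite(f"pics/{n}0.png",c["color"]);print({k:v for k,v in c.items() if k!="color"})
c=capture("wrist");print({k:v for k,v in c.items() if k!="color"})
E
```

```text
pics
{'time_s': 0.0, 'joints': array([ 8.76399762e+01,  2.20890369e+01,  3.79929273e-01, -2.91311421e-02,
       -6.84109650e+01, -1.48156064e+01]), 'joint_velocities': array([ 0.05097188, -0.05659967, -0.01499413, -0.1626304 ,  0.01976071,
       -0.07860368]), 'effort': array([-1.68588176e-04, -3.90665495e+01,  1.87408161e+01,  4.21989307e+00,
        1.10015343e-02, -2.01017997e-04]), 'tcp_pos': array([0.18441563, 0.59669819, 0.29117826]), 'ee_rot': array([[ 9.55348665e-01, -2.95480314e-01, -5.58659502e-04],
       [-2.95480832e-01, -9.55346416e-01, -2.07437082e-03],
       [ 7.92223888e-05,  2.14682057e-03, -9.99997692e-01]]), 'wrist_force': array([-0.77889377,  0.25154531, -0.2086743 ]), 'moment': array([ 0.01474891,  0.02754416, -0.00597168]), 'gripper_width': 0.9991909547486113}
{'fx': 374.98300812496296, 'fy': 374.98300812496296, 'cx': 253.86986263649501, 'cy': 191.04371647994836, 'k1': -0.05838798862705115, 'eye': array([1.27076474, 0.02549077, 0.70157591]), 'attitude': array([[-0.05332859, -0.62566918,  0.77826354],
       [ 0.99856547, -0.02966465,  0.04457595],
       [-0
[... 163 characters left out ...]
9345, 'eye': array([ 0.3938879 , -0.02240137,  1.2694166 ]), 'attitude': array([[-0.00144803,  0.99554212, -0.09430692],
       [-0.99998705, -0.00190175, -0.00472141],
       [-0.00487971,  0.09429886,  0.99553198]])}
{'fx': 331.5592614415771, 'fy': 331.5592614415771, 'cx': 252.13631214781856, 'cy': 188.98785393465369, 'k1': -0.02581784196264019, 'mount': array([[-3.64144929e-04,  9.59883992e-01,  2.80397198e-01,
         7.88603313e-02],
       [ 9.99999752e-01,  1.80591719e-04,  6.80455229e-04,
         1.13132050e-04],
       [ 6.02520670e-04,  2.80397376e-01, -9.59883820e-01,
        -9.22802592e-02],
       [ 0.00000000e+00,  0.00000000e+00,  0.00000000e+00,
         1.00000000e+00]])}
```

Run:
```python
import cv2
a=cv2.imread("pics/top0.png");cv2.imwrite("pics/top0b.png",cv2.resize(a,(800,600),interpolation=cv2.INTER_CUBIC))
```

```text
(no output)
```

View pics/top0b.png

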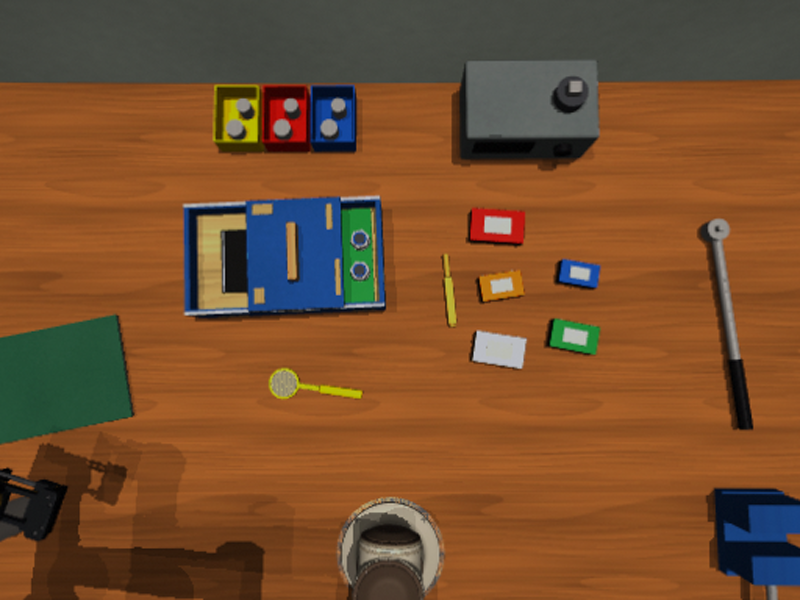

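View pics/scene0.png

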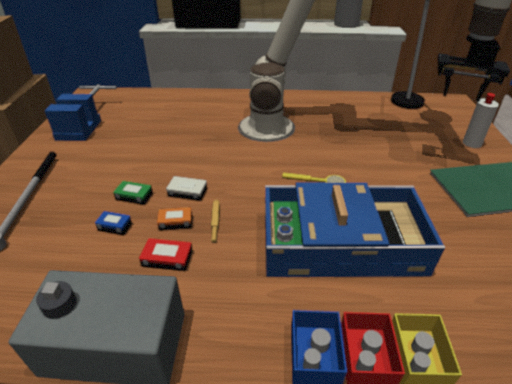

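```bash
cat > h.py <<'E'
import numpy as np, cv2
from station import telemetry, capture, order, r
def cam(name):
    s=telemetry.sense(); c=capture(name)
    if name=="wrist":
        T=np.eye(4);T[:3,:3]=s["ee_rot"];T[:3,3]=s["tcp_pos"];T=T@c["mount"]
        c["eye"],c["attitude"]=T[:3,3],T[:3,:3]
    return c
def KD(c): return np.array([[c["fx"],0,c["cx"]],[0,c["fy"],c["cy"]],[0,0,1]]),np.array([c["k1"],0,0,0.])
def world(c,px,z):
    K,D=KD(c); u=cv2.undistortPoints(np.float64(px).reshape(-1,1,2),K,D)[:,0]
    d=np.c_[u[:,0],-u[:,1],-np.ones(len(u))]@c["attitude"].T
    return (c["eye"]+d*((z-c["eye"][2])/d[:,2])[:,None])[:,:2]
def pix(c,P):
    K,D=KD(c); q=(np.float64(P).reshape(-1,3)-c["eye"])@c["attitude"]*[1,-1,-1]
    return cv2.projectPoints(q,np.zeros(3),np.zeros(3),K,D)[0][:,0]
def rect(c,x0,x1,y0,y1,z,res=.001):
    """metric view of plane z: rows down = -x, columns right = -y"""
    xs=np.arange(x1,x0,-res);ys=np.arange(y1,y0,-res);Y,X=np.meshgrid(ys,xs)
    m=pix(c,np.c_[X.ravel(),Y.ravel(),np.full(X.size,z)]).reshape(*X.shape,2).astype(np.float32)
    return cv2.remap(c["color"],m[...,0],m[...,1],cv2.INTER_CUBIC)
SIZE=dict(a=(.112,.068),b=(.104,.063),c=(.096,.058),d=(.088,.053),e=(.080,.048))
def mask(im,k):
    h,s,v=[a.astype(int) for a in cv2.split(cv2.cvtColor(im,cv2.COLOR_BGR2HSV))]
    return dict(a=((h<5)|(h>174))&(s>180)&(v>110), b=(s<40)&(v>150), c=(h>45)&(h<80)&(s>120)&(v>70),
      d=(h>9)&(h<19)&(s>190)&(v>150), e=(h>100)&(h<125)&(s>150)&(v>90), p=(h>22)&(h<32)&(s>150)&(v>110))[k].astype(np.uint8)
def find(c,k,z=.032,x0=.3,x1=.75,y0=-.5,y1=-.07,near=None,cl=9):
    """centre, yaw deg of the long side, sides of coloured blob k on plane z"""
    if near is not None: x0,x1,y0,y1=near[0]-.09,near[0]+.09,near[1]-.09,near[1]+.09
    m=mask(rect(c,x0,x1,y0,y1,z),k); m=cv2.morphologyEx(m,cv2.MORPH_OPEN,np.ones((3,3)));m=cv2.morphologyEx(m,cv2.MORPH_CLOSE,np.ones((cl,cl)))
    cs=[q for q in cv2.findContours(m,0,1)[0] if cv2.contourArea(q)>300]
    if not cs: return None
    q=max(cs,key=cv2.contourArea)
    pts=np.c_[x1-q[:,0,1]*.001, y1-q[:,0,0]*.001].astype(np.float32)
    (cx,cy),(w,l),a=cv2.minAreaRect(pts*1000)
    if w>l: yaw=a
    else: yaw=a+90
    yaw=(yaw+90)%180-90
    return np.round([cx/1000,cy/1000],4),round(yaw,1),np.round(sorted((w,l))[::-1],1)
def yaw():
    R=telemetry.sense()["ee_rot"]; return np.degrees(np.arctan2(R[1,0],R[0,0]))
def go(x,y,z,yw=None):
    """shares to bring the grasp point to x,y,z with tool-x yaw yw"""
    s=telemetry.sense();R=s["ee_rot"];g=s["tcp_pos"]+.051*R[:,2]
    d=R.T@(np.array([x,y,z])-g)/.12
    t=0 if yw is None else np.radians((yaw()-yw+90)%180-90)/2
    print("t",round(s["time_s"],2),"grasp",g.round(4),"yaw",round(yaw(),2),"open",round(s["gripper_width"]*87,1),"SHARES",d.round(3),"turn",round(t,3))
E
python3 - <<'E'
from h import *
c=cam("top")
for k in "abcde": print(k,find(c,k))
print('p',find(c,'p',z=.009))
q=np.array([(184,207),(381,196),(385,309),(186,315)])*.64
w=world(c,q,.1);print(w.round(3),w.mean(0))
w=world(c,np.array([(247,203),(339,198),(343,305),(247,311)])*.64,.113);print(w.round(3),w.mean(0))
print(world(c,np.array([(284,384),(360,394)])*.64,.006))
E
```

```text
a (array([ 0.6691, -0.2239]), 85.6, array([111.4,  67.8]))
b (array([ 0.4106, -0.2237]), 80.8, array([102.3,  62.3]))
c (array([ 0.4369, -0.3779]), 78.9, array([95.5, 58.1]))
d (array([ 0.6005, -0.2843]), 89.8, array([429.4, 177.8]))
e (array([ 0.5673, -0.3908]), 79.9, array([78.5, 46.8]))
p (array([ 0.538 , -0.1238]), 5.2, array([146.8,  15.9]))
[[0.691 0.406]
 [0.713 0.016]
 [0.488 0.008]
 [0.477 0.396]] [0.59207562 0.20652704]
[[0.696 0.279]
 [0.706 0.098]
 [0.494 0.089]
 [0.483 0.274]] [0.59475054 0.18488643]
[[0.33873128 0.22088055]
 [0.31779134 0.0623559 ]]
```

Call:
drive_tool([
  [1,1,0,-0.171],
  [1,1,0,-0.171],
  [1,1,0,-0.171],
], fingers=60)

```text
time_s: 0.57
tcp_pos: [0.2644, 0.4447, 0.2922]
ee_rot: [[0.999, 0.043, -0.0], [0.043, -0.999, -0.001], [-0.0, 0.001, -1.0]]
wrist_force: [-0.3, 0.3, -0.3]
gripper_width: 0.754
```

Call:
drive_tool([
  [1,1,0,0],
  [1,1,0,0],
  [1,1,0,0],
])

```text
time_s: 0.95
tcp_pos: [0.3899, 0.3303, 0.2924]
ee_rot: [[0.999, 0.041, 0.0], [0.041, -0.999, 0.0], [0.0, -0.0, -1.0]]
wrist_force: [0.5, 0.1, -0.5]
gripper_width: 0.69
```

Run:
```python
from h import *
go(.592,.185,.2,2.4)
c=cam("wrist");cv2.imwrite("pics/w0.png",c["color"])
c=cam("top")
print('d',find(c,'d',near=(.535,-.23)))
```

```text
t 0.95 grasp [0.3899 0.3303 0.2414] yaw 2.36 open 60.0 SHARES [1.633 1.279 0.345] turn -0.0
d (array([ 0.5355, -0.2295]), 0.0, array([179., 179.]))
```

Call:
drive_tool([
  [0.82,0.64,0,0],
  [0.82,0.64,0,0],
  [0.82,0.64,0,0],
])

```text
time_s: 1.42
tcp_pos: [0.4924, 0.2577, 0.2915]
ee_rot: [[0.999, 0.037, -0.001], [0.037, -0.999, -0.001], [-0.001, 0.001, -1.0]]
wrist_force: [-0.6, -0.0, -0.0]
gripper_width: 0.69
```

Run:
```python
from h import *
c=cam("wrist");cv2.imwrite("pics/w1.png",c["color"])
go(.592,.185,.2,2.4)
c=cam("top");h=cv2.cvtColor(c["color"],cv2.COLOR_BGR2HSV)
for u,v in[(482,285),(520,288),(490,280),(540,300),(500,315)]: print(h[int(v*.64),int(u*.64)])
```

```text
t 1.48 grasp [0.4911 0.2586 0.2405] yaw 2.23 open 59.8 SHARES [0.817 0.646 0.337] turn -0.001
[ 18 230 197]
[ 18 231 200]
[ 18 205 200]
[ 13 195 145]
[ 13 190 158]
```

View pics/w1.png

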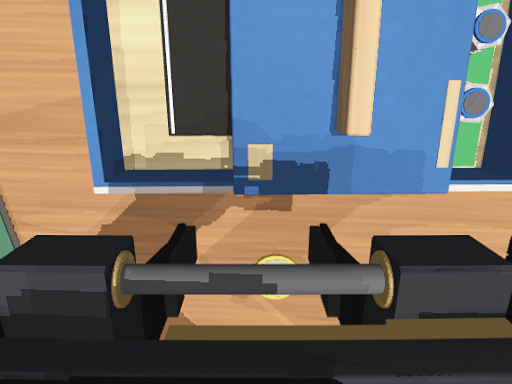

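```bash
sed -i 's/d=(h>9)&(h<19)&(s>190)&(v>150)/d=(h>15)\&(h<22)\&(s>190)\&(v>165)/' h.py
python3 - <<'E'
from h import *
c=cam("wrist")
print(world(c,[(95,190),(512,187)],.1), world(c,[(346,135),(372,135)],.147),world(c,[(232,193),(450,192)],.113))
c=cam("top")
print('d',find(c,'d',near=(.535,-.23)))
go(.594,.185,.138,2.4)
E
```

```text
[[0.4792592  0.39962587]
 [0.4973743  0.02357005]] [[0.54247019 0.19394326]
 [0.54327741 0.17532677]] [[0.48547785 0.27579722]
 [0.49397111 0.08826899]]
d (array([ 0.5436, -0.2307]), -81.6, array([87.1, 53.3]))
t 1.62 grasp [0.4895 0.2603 0.2412] yaw 2.49 open 60.0 SHARES [0.843 0.665 0.859] turn 0.001
```

Call:
drive_tool([
  [0.87,0.645,0,0],
  [0.87,0.645,0,0],
  [0.87,0.645,0,0],
  [0.87,0.645,0.5,0],
  [0.87,0.645,0.86,0],
  [0.87,0.645,0.86,0],
], fingers=60)

```text
time_s: 2.38
tcp_pos: [0.5961, 0.1878, 0.1874]
ee_rot: [[0.999, 0.045, -0.004], [0.045, -0.999, -0.002], [-0.004, 0.002, -1.0]]
wrist_force: [0.1, 0.1, 0.1]
gripper_width: 0.688
```

Call:
drive_tool([
  [0,0,0,0],
  [0,0,0,0],
  [0,0,0,0],
  [0,0,0,0],
  [0,0,0,0],
], fingers=0)

```text
time_s: 3.0
tcp_pos: [0.5979, 0.1863, 0.1893]
ee_rot: [[0.999, 0.042, -0.0], [0.042, -0.999, -0.001], [-0.0, 0.001, -1.0]]
wrist_force: [-0.3, -2.2, 1.0]
gripper_width: 0.204
```

Run:
```python
from h import *
go(.592,.301,.138,2.5)
```

```text
t 3.0 grasp [0.5979 0.1863 0.1383] yaw 2.42 open 17.7 SHARES [-0.008 -0.957  0.002] turn -0.001
```

Call:
drive_tool([
  [0,-0.25,0,0],
  [0,-0.5,0,0],
  [0,-0.7,0,0],
  [0,-0.85,0,0],
  [0,-0.9,0,0],
  [0,-0.94,0,0],
  [0,-0.94,0,0],
])

```text
time_s: 3.88
tcp_pos: [0.5929, 0.2999, 0.1893]
ee_rot: [[0.999, 0.042, 0.0], [0.042, -0.999, 0.001], [0.0, -0.001, -1.0]]
wrist_force: [-2.8, 0.9, 3.4]
gripper_width: 0.207
```

Call:
drive_tool([
  [0,0,0,0],
  [0,0,0,0],
  [0,0,-0.8,0],
  [0,0,-0.8,0],
  [0,0,-0.8,0],
], fingers=50)

```text
time_s: 4.5
tcp_pos: [0.5944, 0.2999, 0.2889]
ee_rot: [[0.999, 0.042, 0.007], [0.042, -0.999, 0.005], [0.007, -0.004, -1.0]]
wrist_force: [0.2, 0.9, -1.1]
gripper_width: 0.562
```

Call:
drive_tool([
  [-0.3,1,0,0],
  [-0.3,1,0,0],
  [-0.3,1,0,0],
  [-0.3,1,0,0],
])

```text
time_s: 5.0
tcp_pos: [0.5622, 0.1777, 0.2844]
ee_rot: [[0.999, 0.041, -0.001], [0.041, -0.999, -0.0], [-0.001, 0.0, -1.0]]
wrist_force: [-0.3, 0.8, -0.6]
gripper_width: 0.574
```

Run:
```python
from h import *
c=cam("wrist");cv2.imwrite("pics/w2.png",c["color"])
c=cam("top");cv2.imwrite("pics/t2.png",rect(c,.44,.74,-.2,.45,.1))
print('p',find(c,'p',z=.009))
go(.538,-.124,.138,5)
```

```text
p (array([ 0.5361, -0.1241]), 5.1, array([150.7,  16.1]))
t 5.1 grasp [0.5624 0.1787 0.2333] yaw 2.45 open 50.0 SHARES [-0.31   2.512  0.795] turn -0.022
```

View pics/w2.png

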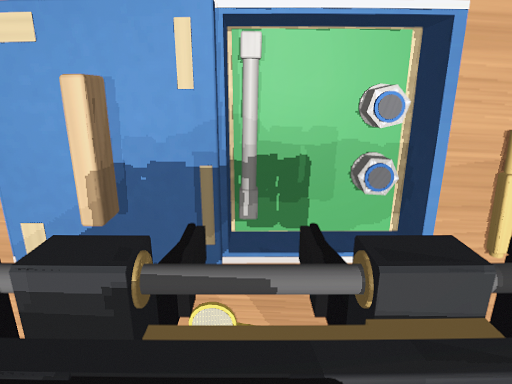

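Run:
```python
from h import *
c=cam("wrist")
print("board",world(c,[(233,28),(413,28),(400,231),(233,231)],.056).round(3).tolist())
print("bar R edge",world(c,[(261,35),(259,215)],.070).round(3).tolist())
print("nut L",world(c,[(360,105),(350,175)],.066).round(3).tolist())
print("nut tops",world(c,[(390,107),(379,177)],.081).round(3).tolist())
print("outer",world(c,[(463,8)],.1).round(3).tolist())
c=cam("top");im=rect(c,.44,.63,-.17,-.07,.009);m=mask(im,'p');print([(round(.63-i*.001,3),int(m[i].sum())) for i in range(0,190,8)])
```

```text
board [[0.695, 0.201], [0.703, 0.041], [0.508, 0.02], [0.501, 0.196]]
bar R edge [[0.688, 0.176], [0.525, 0.17]]
nut L [[0.634, 0.083], [0.568, 0.084]]
nut tops [[0.634, 0.061], [0.571, 0.061]]
outer [[0.711, 0.024]]
[(0.63, 0), (0.622, 0), (0.614, 0), (0.606, 4), (0.598, 4), (0.59, 4), (0.582, 5), (0.574, 4), (0.566, 4), (0.558, 15), (0.55, 16), (0.542, 16), (0.534, 16), (0.526, 15), (0.518, 16), (0.51, 16), (0.502, 16), (0.494, 13), (0.486, 15), (0.478, 15), (0.47, 15), (0.462, 4), (0.454, 0), (0.446, 0)]
```

Call:
drive_tool([
  [-0.16,0.84,0,-0.022],
  [-0.16,0.84,0,-0.022],
  [-0.16,0.84,0,-0.022],
])

```text
time_s: 5.58
tcp_pos: [0.547, 0.0752, 0.285]
ee_rot: [[0.996, 0.084, -0.0], [0.084, -0.996, -0.0], [-0.0, 0.0, -1.0]]
wrist_force: [-0.4, 0.4, -0.1]
gripper_width: 0.574
```

Call:
drive_tool([
  [-0.3,0.84,0,0],
  [-0.3,0.84,0,0],
  [-0.3,0.84,0,0],
])

```text
time_s: 5.95
tcp_pos: [0.5199, -0.028, 0.285]
ee_rot: [[0.996, 0.084, -0.0], [0.084, -0.996, 0.0], [-0.0, -0.0, -1.0]]
wrist_force: [0.2, 0.8, -0.2]
gripper_width: 0.574
```

Run:
```python
from h import *
go(.524,-.125,.1,5)
c=cam("wrist");cv2.imwrite("pics/w3.png",c["color"]); print(find(c,'p',z=.009,x0=.44,x1=.64,y0=-.19,y1=-.07)) 
c=cam("top");print(find(c,'p',z=.009))
```

```text
t 5.95 grasp [ 0.5199 -0.028   0.234 ] yaw 4.82 open 49.9 SHARES [-0.034  0.808  1.117] turn -0.002
None
None
```

View pics/w3.png

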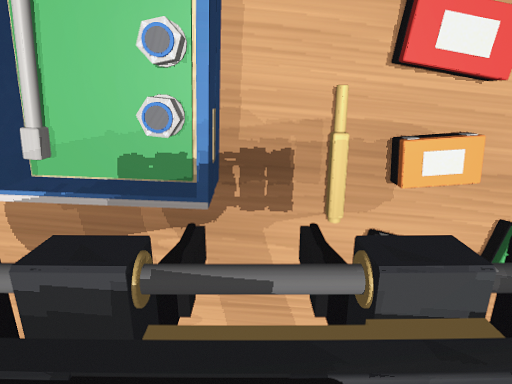

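Run:
```python
from h import *
c=cam("wrist")
print(world(c,[(335.5,214),(341,133)],.018).round(4).tolist(),world(c,[(342.5,86)],.012).round(4).tolist())
h=cv2.cvtColor(c["color"],cv2.COLOR_BGR2HSV);print(h[180,338],h[100,342],h[150,300])
```

```text
[[0.4732, -0.1278], [0.5658, -0.1192]] [[0.6143, -0.1146]]
[ 22 109 241] [ 21 113 238] [ 14 128 179]
```

Call:
drive_tool([
  [-0.007,0.79,0,-0.002],
  [-0.007,0.79,0.4,-0.002],
  [-0.007,0.79,0.9,-0.002],
  [-0.007,0.79,0.9,-0.002],
])

```text
time_s: 6.6
tcp_pos: [0.5252, -0.1208, 0.1728]
ee_rot: [[0.996, 0.091, -0.011], [0.091, -0.996, -0.0], [-0.011, -0.001, -1.0]]
wrist_force: [0.2, 0.4, 0.3]
gripper_width: 0.575
```

Call:
drive_tool([
  [0,0,0.5,0],
  [0,0,0.867,0],
  [0,0,0.867,0],
  [0,0,0.867,0],
])

```text
time_s: 7.1
tcp_pos: [0.5294, -0.1207, 0.0751]
ee_rot: [[0.996, 0.092, 0.004], [0.092, -0.996, -0.0], [0.004, 0.0, -1.0]]
wrist_force: [0.2, 0.6, 0.2]
gripper_width: 0.571
```

Run:
```python
from h import *
go(.527,-.123,.022,5)
```

```text
t 7.1 grasp [ 0.5296 -0.1207  0.0241] yaw 5.29 open 49.7 SHARES [-0.023  0.017  0.017] turn 0.003
```

Call:
drive_tool([
  [-0.01,0.012,0.015,0],
  [-0.01,0.012,0.015,0],
  [-0.01,0.012,0.015,0],
  [-0.01,0.012,0.015,0],
  [-0.01,0.012,0.015,0],
  [-0.01,0.012,-0.5,0],
  [-0.01,0.012,-1,0],
  [-0.01,0.012,-1,0],
], fingers=0)

```text
time_s: 8.1
tcp_pos: [0.5289, -0.1231, 0.1978]
ee_rot: [[0.996, 0.091, 0.011], [0.091, -0.996, 0.0], [0.011, 0.001, -1.0]]
wrist_force: [0.0, 0.1, -3.2]
gripper_width: 0.207
```

Call:
drive_tool([
  [0.2,0,-0.35,0.02],
  [0.3,-0.4,-0.35,0.02],
  [0.35,-0.98,-0.35,0.02],
  [0.35,-0.98,-0.35,0.02],
])

```text
time_s: 8.6
tcp_pos: [0.5566, 0.0009, 0.233]
ee_rot: [[0.999, 0.054, -0.004], [0.054, -0.999, 0.0], [-0.004, -0.001, -1.0]]
wrist_force: [-0.8, 0.2, -0.9]
gripper_width: 0.198
```

Run:
```python
from h import *
go(.589,.128,.08,2.5)
```

```text
t 8.6 grasp [0.5564 0.0009 0.182 ] yaw 3.09 open 17.2 SHARES [ 0.331 -1.042  0.849] turn 0.005
```

Call:
drive_tool([
  [0.33,-1,0,0.005],
  [0.33,-1,0,0.005],
  [0.33,-1,0,0.005],
  [0.33,-1,0,0.005],
])

```text
time_s: 9.1
tcp_pos: [0.5902, 0.1192, 0.2332]
ee_rot: [[0.999, 0.04, -0.004], [0.04, -0.999, -0.001], [-0.004, 0.001, -1.0]]
wrist_force: [0.1, -0.0, -2.0]
gripper_width: 0.2
```

Run:
```python
from h import *
go(.589,.128,.08,2.5)
c=cam("wrist");cv2.imwrite("pics/w4.png",c["color"])
c=cam("scene");cv2.imwrite("pics/s4.png",cv2.resize(c["color"][120:300,180:460],None,fx=2.5,fy=2.5))
```

```text
t 9.1 grasp [0.59   0.1191 0.1822] yaw 2.29 open 17.4 SHARES [-0.002 -0.075  0.851] turn -0.002
```

View pics/s4.png

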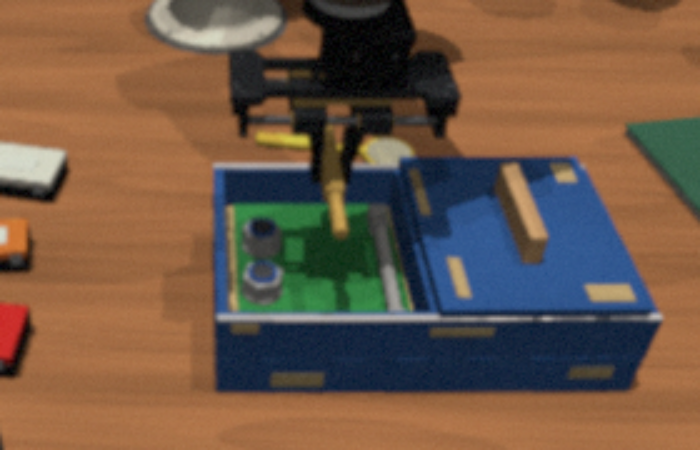

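Call:
drive_tool([
  [0,-0.075,0,0],
  [0,-0.075,0.3,0],
  [0,-0.075,0.6,0],
  [0,-0.075,0.78,0],
  [0,-0.075,0.85,0],
  [0,-0.075,0.858,0],
  [0,-0.075,0.858,0],
])

```text
time_s: 10.07
tcp_pos: [0.5914, 0.1288, 0.1333]
ee_rot: [[0.999, 0.04, 0.002], [0.04, -0.999, 0.001], [0.002, -0.001, -1.0]]
wrist_force: [-0.7, 0.0, -1.3]
gripper_width: 0.203
```

Call:
drive_tool([
  [0,0,0,0],
  [0,0,0,0],
  [0,0,0,0],
  [0,0,-0.3,0],
  [0,0,-0.8,0],
  [0,0,-0.8,0],
], fingers=32)

```text
time_s: 10.82
tcp_pos: [0.5934, 0.1296, 0.2343]
ee_rot: [[0.999, 0.041, 0.012], [0.041, -0.999, 0.004], [0.012, -0.004, -1.0]]
wrist_force: [-0.1, 0.7, -0.6]
gripper_width: 0.367
```

Call:
drive_tool([
  [-0.3,-0.5,0,0],
  [-0.6,-1,0,0],
  [-0.6,-1,0,0],
  [-0.6,-1,0,0],
])

```text
time_s: 11.32
tcp_pos: [0.5135, 0.2462, 0.2279]
ee_rot: [[0.999, 0.042, -0.0], [0.042, -0.999, -0.0], [-0.0, 0.0, -1.0]]
wrist_force: [0.6, -0.5, 0.7]
gripper_width: 0.37
```

Run:
```python
from h import *
go(.592,.301,.138,2.5)
c=cam("wrist");cv2.imwrite("pics/w5.png",c["color"])
c=cam("top")
for k in "abcde":print(k,find(c,k,near=(.535,-.23) if k=='d' else None))
cv2.imwrite("pics/t5.png",cv2.resize(rect(c,.44,.74,-.02,.42,.06),None,fx=1.6,fy=1.6))
```

```text
t 11.32 grasp [0.5135 0.2462 0.1769] yaw 2.42 open 32.2 SHARES [ 0.673 -0.429  0.323] turn -0.001
a (array([ 0.6691, -0.2238]), 85.7, array([111.7,  67.8]))
b (array([ 0.4105, -0.2237]), 80.8, array([102.6,  62.4]))
c (array([ 0.4368, -0.3778]), 78.9, array([95.6, 58.3]))
d (array([ 0.5437, -0.2308]), -81.6, array([86.8, 53.3]))
e (array([ 0.5673, -0.3908]), 79.9, array([78.5, 46.8]))
```

View pics/w5.png

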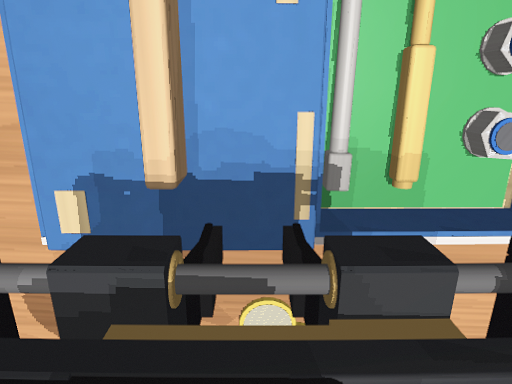

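Call:
drive_tool([
  [0.69,-0.42,-0.1,0],
  [0.69,-0.42,-0.1,0],
  [0.69,-0.42,0,0],
  [0.69,-0.42,0.32,0],
  [0.69,-0.42,0.32,0],
  [0.69,-0.42,0.32,0],
], fingers=60)

```text
time_s: 12.18
tcp_pos: [0.5949, 0.2984, 0.1904]
ee_rot: [[0.999, 0.039, 0.0], [0.039, -0.999, -0.0], [0.0, 0.0, -1.0]]
wrist_force: [0.1, 0.4, -0.0]
gripper_width: 0.688
```

Call:
drive_tool([
  [0,0,0,0],
  [0,0,0,0],
  [0,0,0,0],
  [0,0,0,0],
  [0,0,0,0],
], fingers=0)

```text
time_s: 12.8
tcp_pos: [0.5946, 0.2995, 0.1897]
ee_rot: [[0.999, 0.04, 0.0], [0.04, -0.999, 0.0], [0.0, -0.0, -1.0]]
wrist_force: [-0.4, 2.0, -0.5]
gripper_width: 0.207
```

Call:
drive_tool([
  [0,0.25,0,0],
  [0,0.5,0,0],
  [0,0.75,0,0],
  [0,0.9,0,0],
  [0,0.9,0,0],
])

```text
time_s: 13.42
tcp_pos: [0.5994, 0.1898, 0.1897]
ee_rot: [[0.999, 0.039, 0.0], [0.039, -0.999, -0.001], [0.0, 0.001, -1.0]]
wrist_force: [2.1, -2.1, -1.3]
gripper_width: 0.207
```

Run:
```python
from h import *
go(.600,.1155,.138,2.5)
```

```text
t 13.43 grasp [0.5994 0.1897 0.1387] yaw 2.24 open 18.0 SHARES [-0.019  0.618  0.006] turn -0.002
```

Call:
drive_tool([
  [0,0.25,0,0],
  [0,0.45,0,0],
  [0,0.55,0,0],
  [0,0.6,0,0],
  [0,0.6,0,0],
])

```text
time_s: 14.05
tcp_pos: [0.6024, 0.1187, 0.1896]
ee_rot: [[0.999, 0.04, 0.001], [0.04, -0.999, -0.001], [0.001, 0.001, -1.0]]
wrist_force: [4.5, -1.7, -2.9]
gripper_width: 0.201
```

Call:
drive_tool([
  [0,0.01,0,0],
  [0,0.02,0,0],
  [0,0.03,0,0],
  [0,0.03,0,0],
])

```text
time_s: 14.55
tcp_pos: [0.6024, 0.1167, 0.1897]
ee_rot: [[0.999, 0.041, 0.001], [0.041, -0.999, 0.001], [0.001, -0.001, -1.0]]
wrist_force: [4.6, 2.2, -3.9]
gripper_width: 0.206
```

Call:
drive_tool([
  [0,0.01,0,0],
  [0,0.02,0,0],
  [0,0.03,0,0],
  [0,0.03,0,0],
])

```text
time_s: 15.05
tcp_pos: [0.6024, 0.1163, 0.1897]
ee_rot: [[0.999, 0.041, 0.003], [0.041, -0.999, 0.006], [0.003, -0.006, -1.0]]
wrist_force: [1.5, 13.2, -3.3]
gripper_width: 0.206
```

Call:
drive_tool([
  [0,-0.01,0,0],
  [0,-0.01,0,0],
  [0,-0.01,0,0],
  [0,-0.01,-0.4,0],
  [0,-0.01,-0.83,0],
  [0,-0.01,-0.83,0],
], fingers=50)

```text
time_s: 15.8
tcp_pos: [0.6037, 0.1133, 0.2947]
ee_rot: [[0.999, 0.04, 0.009], [0.04, -0.999, 0.003], [0.009, -0.002, -1.0]]
wrist_force: [-0.1, -0.3, -0.3]
gripper_width: 0.571
```

Call:
drive_tool([
  [-0.8,-0.8,0,0],
  [-0.8,-0.8,0,0],
  [-0.8,-0.8,0,0],
  [-0.8,-0.8,0,0],
])

```text
time_s: 16.3
tcp_pos: [0.5018, 0.2055, 0.289]
ee_rot: [[0.999, 0.041, -0.001], [0.041, -0.999, -0.001], [-0.001, 0.001, -1.0]]
wrist_force: [-0.4, 0.0, -0.2]
gripper_width: 0.573
```

Call:
drive_tool([
  [-0.8,-0.8,0,0],
  [-0.8,-0.8,0,0],
  [-0.8,-0.8,0,0],
  [-0.8,-0.8,0,0],
  [-0.8,-0.8,0,0],
])

```text
time_s: 16.92
tcp_pos: [0.4037, 0.2966, 0.289]
ee_rot: [[0.999, 0.038, -0.0], [0.038, -0.999, -0.001], [-0.0, 0.001, -1.0]]
wrist_force: [-0.1, -0.7, -0.3]
gripper_width: 0.573
```

Run:
```python
from h import *
go(.592,.301,.138,2.5)
c=cam("wrist");cv2.imwrite("pics/w6.png",c["color"])
def mat(c,n):
    x1,y1=.68,.38
    im=rect(c,.5,.68,.22,.38,.056);hs=cv2.cvtColor(im,cv2.COLOR_BGR2HSV)
    m=(hs[...,2]<60).astype(np.uint8); m=cv2.morphologyEx(m,cv2.MORPH_OPEN,np.ones((5,5)))
    out=[]
    for q in cv2.findContours(m,0,1)[0]:
        if cv2.contourArea(q)<2000: continue
        out.append(cv2.minAreaRect(np.c_[x1*1000-q[:,0,1],y1*1000-q[:,0,0]].astype(np.float32)))
    print(n,out); return im
a=mat(c,"wrist"); t=cam("top"); b=mat(t,"top")
cv2.imwrite("pics/m6.png",cv2.resize(np.hstack([a,b]),None,fx=2.4,fy=2.4))
```

```text
t 16.93 grasp [0.4037 0.2966 0.238 ] yaw 2.17 open 49.9 SHARES [1.569 0.022 0.833] turn -0.003
wrist [((603.9999389648438, 300.5), (158.99996948242188, 151.99996948242188), 90.0)]
top [((591.3912353515625, 301.4809875488281), (127.81260681152344, 70.90288543701172), 1.7899105548858643)]
```

View pics/m6.png

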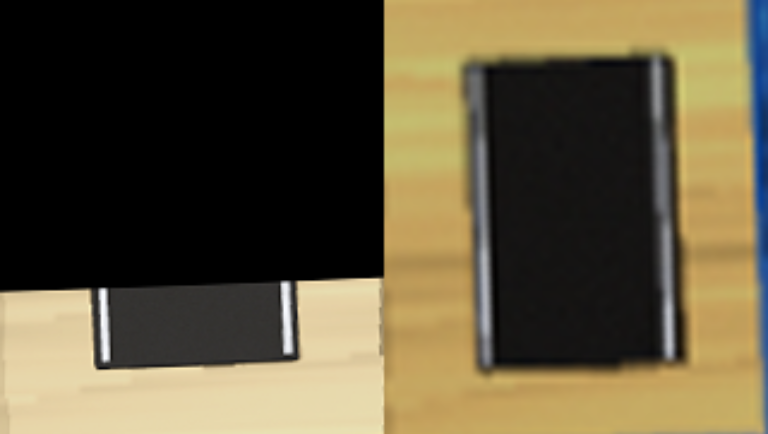

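Call:
drive_tool([
  [0.7,0,0,0],
  [0.7,0,0,0],
  [0.7,0,0,0],
  [0.7,0,0,0],
  [0.7,0,0,0],
])

```text
time_s: 17.65
tcp_pos: [0.4859, 0.3007, 0.2896]
ee_rot: [[0.999, 0.041, 0.0], [0.041, -0.999, 0.0], [0.0, -0.0, -1.0]]
wrist_force: [0.2, 0.3, -0.2]
gripper_width: 0.577
```

Run:
```python
from h import *
go(.592,.301,.138,2.5)
c=cam("wrist")
x1,y1=.68,.38
im=rect(c,.5,.68,.22,.38,.056);hs=cv2.cvtColor(im,cv2.COLOR_BGR2HSV)
m=((hs[...,2]<90)).astype(np.uint8); m=cv2.morphologyEx(m,cv2.MORPH_OPEN,np.ones((7,7)))
for q in cv2.findContours(m,0,1)[0]:
    if cv2.contourArea(q)>1500: print(cv2.minAreaRect(np.c_[x1*1000-q[:,0,1],y1*1000-q[:,0,0]].astype(np.float32)))
cv2.imwrite("pics/m7.png",cv2.resize(im,None,fx=3,fy=3))
```

```text
t 17.65 grasp [0.4859 0.3007 0.2386] yaw 2.32 open 50.2 SHARES [0.884 0.033 0.838] turn -0.002
((604.4999389648438, 300.5), (158.99996948242188, 150.99996948242188), 90.0)
```

View pics/m7.png

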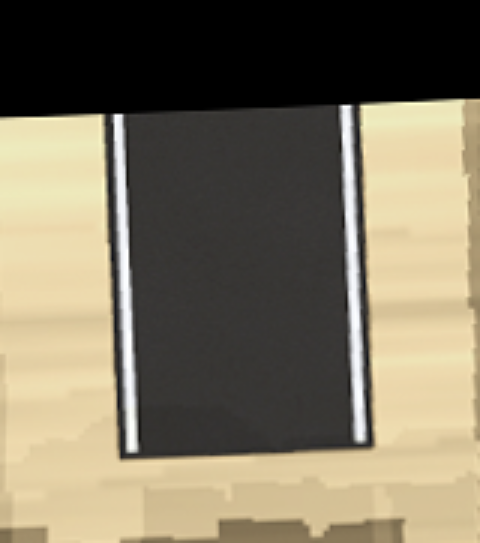

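Call:
drive_tool([
  [0.45,1,0,0],
  [0.45,1,0,0],
  [0.45,1,0,0],
], fingers=87)

```text
time_s: 18.08
tcp_pos: [0.5458, 0.1805, 0.2896]
ee_rot: [[0.999, 0.036, 0.0], [0.036, -0.999, -0.0], [0.0, 0.0, -1.0]]
wrist_force: [-0.5, 0.5, 0.4]
gripper_width: 0.828
```

Call:
drive_tool([
  [0.45,1,0,0],
  [0.45,1,0,0],
  [0.45,1,0,0],
])

```text
time_s: 18.45
tcp_pos: [0.6047, 0.0633, 0.2892]
ee_rot: [[0.999, 0.037, 0.0], [0.037, -0.999, -0.0], [0.0, 0.0, -1.0]]
wrist_force: [-0.6, -0.4, -1.0]
gripper_width: 0.997
```

Call:
drive_tool([
  [0.45,1,0,0.1],
  [0.45,1,0,0.2],
  [0.45,1,0,0.3],
  [0.45,1,0,0.4],
  [0.45,1,0,0.5],
  [0.45,1,0,0.6],
  [0.45,1,0,0.7],
  [0.45,1,0,0.8],
  [0.45,1,0,0.845],
  [0.45,1,0,0.845],
])

```text
time_s: 19.7
tcp_pos: [0.6626, -0.0506, 0.2895]
ee_rot: [[-0.075, -0.997, 0.0], [-0.997, 0.075, 0.0], [-0.0, -0.0, -1.0]]
wrist_force: [-0.5, -0.4, -0.9]
gripper_width: 1.001
```

Run:
```python
from h import *
print(telemetry.sense()["joints"].round(1))
go(.669,-.224,.138,85.6)
c=cam("wrist");cv2.imwrite("pics/w8.png",c["color"]);print(find(c,'a',near=(.669,-.224),cl=25))
c=cam("top");print(find(c,'a'))
```

```text
[  9.5  26.    6.4  -0.  -70.3 -13.8]
t 19.7 grasp [ 0.6626 -0.0506  0.2385] yaw -94.29 open 87.0 SHARES [ 1.438 -0.161  0.837] turn 0.001
None
(array([ 0.669 , -0.2241]), 85.7, array([111. ,  67.7]))
```

View pics/w8.png

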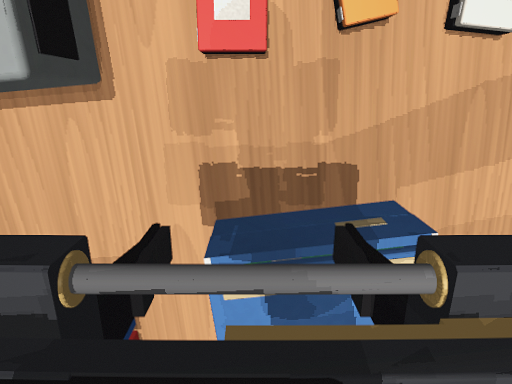

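Call:
drive_tool([
  [0.6,0,0,0],
  [0.6,0,0,0],
  [0.6,0,0,0],
  [0.6,0,0,0],
])

```text
time_s: 20.3
tcp_pos: [0.6573, -0.1231, 0.2893]
ee_rot: [[-0.077, -0.997, 0.0], [-0.997, 0.077, 0.0], [-0.0, -0.0, -1.0]]
wrist_force: [0.1, -0.1, 0.2]
gripper_width: 1.003
```

```bash
sed -i 's/(s>180)&(v>110)/(s>150)\&(v>110)/' h.py
python3 - <<'E'
from h import *
c=cam("wrist");im=c["color"];p=pix(c,[(.669,-.18,.032),(.644,-.224,.032),(.5437,-.20,.032)]);hs=cv2.cvtColor(im,cv2.COLOR_BGR2HSV)
print(p,[hs[int(v),int(u)] for u,v in p if 0<u<512 and 0<v<384])
print(find(c,'a',near=(.669,-.224),cl=25))
go(.669,-.224,.024,85.6)
E
```

```text
[[238.38489058 113.82908516]
 [259.49486136  66.85676188]
 [360.21571637  84.06331487]] [array([  1, 172, 218], dtype=uint8), array([  1, 170, 220], dtype=uint8), array([ 17, 156, 224], dtype=uint8)]
(array([ 0.6712, -0.2248]), 85.8, array([111.3,  67.3]))
t 20.35 grasp [ 0.6573 -0.1229  0.2383] yaw -94.42 open 86.9 SHARES [ 0.833 -0.162  1.785] turn -0.0
```

Call:
drive_tool([
  [0.836,-0.179,0,-0.002],
  [0.836,-0.179,0.3,-0.002],
  [0.836,-0.179,0.9,-0.002],
  [0.836,-0.179,0.9,-0.002],
])

```text
time_s: 20.85
tcp_pos: [0.6682, -0.2247, 0.1757]
ee_rot: [[-0.075, -0.997, -0.011], [-0.997, 0.075, 0.002], [-0.002, 0.011, -1.0]]
wrist_force: [-0.2, 0.6, 0.6]
gripper_width: 1.002
```

Call:
drive_tool([
  [0,0,0.5,0],
  [0,0,0.88,0],
  [0,0,0.88,0],
  [0,0,0.88,0],
  [0,0,0.88,0],
])

```text
time_s: 21.48
tcp_pos: [0.6721, -0.2256, 0.0788]
ee_rot: [[-0.074, -0.997, 0.004], [-0.997, 0.074, -0.001], [0.001, -0.005, -1.0]]
wrist_force: [-0.5, 0.6, 0.1]
gripper_width: 1.0
```

Call:
drive_tool([
  [0,0,0,0],
  [0,0,0,0],
  [0,0,0,0],
  [0,0,0,0],
], fingers=50)

```text
time_s: 21.98
tcp_pos: [0.6703, -0.2258, 0.076]
ee_rot: [[-0.075, -0.997, -0.001], [-0.997, 0.075, -0.0], [0.0, 0.001, -1.0]]
wrist_force: [-2.1, 0.2, 3.7]
gripper_width: 0.777
```

Run:
```python
from h import *
go(.671,-.2246,.024,85.8)
```

```text
t 21.98 grasp [ 0.6703 -0.2258  0.025 ] yaw -94.3 open 67.6 SHARES [-0.011 -0.005  0.008] turn -0.001
```

Call:
drive_tool([
  [0,0,-0.3,0],
  [0,0,-0.8,0],
  [0,0,-1,0],
  [0,0,-1,0],
], fingers=30)

```text
time_s: 22.48
tcp_pos: [0.6715, -0.2258, 0.1976]
ee_rot: [[-0.075, -0.997, 0.005], [-0.997, 0.075, -0.0], [-0.0, -0.005, -1.0]]
wrist_force: [-0.5, 0.2, -2.2]
gripper_width: 0.778
```

Call:
drive_tool([
  [-0.3,0.2,-0.5,0],
  [-0.65,0.2,-0.79,0],
  [-1,0.2,-0.79,0],
  [-1,0.2,-0.79,0],
])

```text
time_s: 22.98
tcp_pos: [0.6553, -0.1011, 0.2881]
ee_rot: [[-0.071, -0.997, -0.003], [-0.997, 0.071, 0.001], [-0.001, 0.004, -1.0]]
wrist_force: [-0.0, -0.3, -2.7]
gripper_width: 0.776
```

Call:
drive_tool([
  [-0.4,0.2,0,-0.09],
  [-0.8,0.2,0,-0.18],
  [-1,0.2,0,-0.27],
  [-1,0.2,0,-0.36],
  [-1,0.2,0,-0.45],
  [-1,0.2,0,-0.54],
  [-1,0.2,0,-0.63],
  [-1,0.2,0,-0.72],
  [-1,0.2,0,-0.81],
  [-1,0.2,0,-0.845],
])

```text
time_s: 24.22
tcp_pos: [0.6401, 0.0163, 0.2871]
ee_rot: [[0.999, 0.046, -0.005], [0.046, -0.999, -0.001], [-0.005, 0.001, -1.0]]
wrist_force: [-0.5, 0.2, -2.2]
gripper_width: 0.78
```

Run:
```python
from h import *
go(.5935,.3008,.2,2.5)
```

```text
t 24.23 grasp [0.6398 0.0162 0.2361] yaw 2.63 open 67.9 SHARES [-0.275 -2.387  0.301] turn 0.001
```

Call:
drive_tool([
  [-0.1,-0.4,0,0],
  [-0.1,-0.8,0,0],
  [-0.1,-1,0,0],
  [-0.1,-1,0,0],
])

```text
time_s: 24.72
tcp_pos: [0.6231, 0.1374, 0.2882]
ee_rot: [[0.999, 0.046, -0.003], [0.046, -0.999, -0.001], [-0.004, 0.001, -1.0]]
wrist_force: [-0.2, -1.1, -2.4]
gripper_width: 0.781
```

Call:
drive_tool([
  [-0.175,-0.4,0,0],
  [-0.175,-0.8,0,0],
  [-0.175,-1,0,0],
  [-0.175,-1,0,0],
])

```text
time_s: 25.22
tcp_pos: [0.5972, 0.2559, 0.2892]
ee_rot: [[0.999, 0.045, -0.002], [0.045, -0.999, -0.001], [-0.002, 0.001, -1.0]]
wrist_force: [0.3, -0.3, -2.6]
gripper_width: 0.781
```

Call:
drive_tool([
  [0,-0.387,0,0.001],
  [0,-0.387,0,0.001],
  [0,-0.387,0.6,0.001],
  [0,-0.387,0.9,0.001],
  [0,-0.387,0.9,0.001],
  [0,-0.387,0.9,0.001],
])

```text
time_s: 25.98
tcp_pos: [0.5968, 0.3015, 0.1847]
ee_rot: [[0.999, 0.042, 0.003], [0.042, -0.999, 0.001], [0.004, -0.001, -1.0]]
wrist_force: [0.4, 0.1, -1.8]
gripper_width: 0.782
```

Run:
```python
from h import *
go(.5935,.3008,.082,2.5)
```

```text
t 25.98 grasp [0.597  0.3015 0.1337] yaw 2.39 open 68.0 SHARES [-0.031  0.005  0.431] turn -0.001
```

Call:
drive_tool([
  [-0.02,0,0.2,0],
  [-0.02,0,0.33,0],
  [-0.02,0,0.4,0],
  [-0.02,0,0.425,0],
  [-0.02,0,0.435,0],
  [-0.02,0,0.435,0],
])

```text
time_s: 26.72
tcp_pos: [0.593, 0.3019, 0.132]
ee_rot: [[0.999, 0.043, 0.001], [0.043, -0.999, 0.0], [0.001, -0.0, -1.0]]
wrist_force: [-2.3, -0.9, 5.8]
gripper_width: 0.776
```

Run:
```python
from h import *
go(.5935,.3008,.081,2.5); print(telemetry.sense()["wrist_force"])
```

```text
t 26.73 grasp [0.5931 0.3019 0.081 ] yaw 2.44 open 67.5 SHARES [0.003 0.009 0.   ] turn -0.0
[-2.33531271 -0.93851076  5.77616259]
```

Call:
drive_tool([
  [0,0,0,0],
  [0,0,0,0],
  [0,0,0,0],
  [0,0,-0.3,0],
  [0,0,-0.8,0],
  [0,0,-1,0],
  [0,0,-1,0],
], fingers=87)

```text
time_s: 27.6
tcp_pos: [0.5936, 0.3024, 0.253]
ee_rot: [[0.999, 0.042, 0.005], [0.042, -0.999, 0.004], [0.005, -0.003, -1.0]]
wrist_force: [-0.4, 0.4, -0.8]
gripper_width: 0.999
```

Call:
drive_tool([
  [-0.9,0,-0.32,0],
  [-0.9,0,-0.32,0],
  [-0.9,0,-0.32,0],
  [-0.9,0,-0.32,0],
  [-0.9,0,-0.32,0],
])

```text
time_s: 28.22
tcp_pos: [0.4854, 0.2971, 0.2872]
ee_rot: [[0.999, 0.041, -0.002], [0.041, -0.999, -0.002], [-0.002, 0.002, -1.0]]
wrist_force: [0.0, 1.0, -0.2]
gripper_width: 1.001
```

Run:
```python
from h import *
go(.5935,.3008,.2,2.5)
c=cam("wrist");print(find(c,'a',z=.088,x0=.5,x1=.7,y0=.2,y1=.4,cl=25))
cv2.imwrite("pics/m9.png",cv2.resize(rect(c,.5,.68,.22,.38,.056),None,fx=3,fy=3))
c=cam("top");print(find(c,'a',z=.088,x0=.5,x1=.7,y0=.2,y1=.4,cl=25))
for k in "bcde":print(k,find(c,k,near=(.535,-.23) if k=='d' else None))
```

```text
t 28.23 grasp [0.4854 0.2971 0.2362] yaw 2.36 open 87.1 SHARES [0.902 0.006 0.3  ] turn -0.001
(array([0.5862, 0.3012]), 2.4, array([96.9, 66.5]))
(array([0.5984, 0.3014]), 2.4, array([99.3, 66.3]))
b (array([ 0.4104, -0.2236]), 80.8, array([102.6,  62.4]))
c (array([ 0.4368, -0.3778]), 78.9, array([95.6, 58.3]))
d (array([ 0.5436, -0.2308]), -81.6, array([86.9, 53.3]))
e (array([ 0.5673, -0.3909]), 79.9, array([78.6, 46.8]))
```

View pics/m9.png

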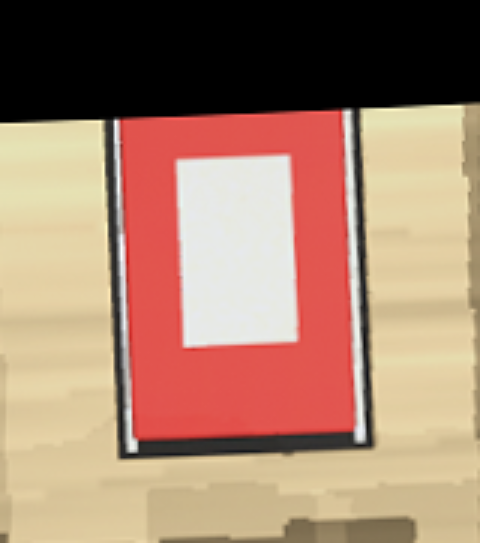

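Call:
drive_tool([
  [-0.16,0.86,0,0],
  [-0.16,0.86,0,0],
  [-0.16,0.86,0,0],
])

```text
time_s: 28.7
tcp_pos: [0.4699, 0.1909, 0.2884]
ee_rot: [[0.999, 0.039, -0.001], [0.039, -0.999, -0.001], [-0.001, 0.001, -1.0]]
wrist_force: [-0.0, 0.9, 0.5]
gripper_width: 1.001
```

Call:
drive_tool([
  [-0.16,0.86,0,0],
  [-0.16,0.86,0,0],
  [-0.16,0.86,0,0],
])

```text
time_s: 29.08
tcp_pos: [0.4552, 0.0878, 0.2885]
ee_rot: [[0.999, 0.039, -0.0], [0.039, -0.999, -0.0], [-0.0, 0.0, -1.0]]
wrist_force: [1.1, -0.9, 0.0]
gripper_width: 0.998
```

Call:
drive_tool([
  [-0.16,0.86,0,0],
  [-0.16,0.86,0,0],
  [-0.16,0.86,0,0],
])

```text
time_s: 29.45
tcp_pos: [0.4408, -0.0156, 0.2885]
ee_rot: [[0.999, 0.039, -0.0], [0.039, -0.999, -0.0], [-0.0, 0.0, -1.0]]
wrist_force: [0.0, 0.6, 0.5]
gripper_width: 1.002
```

Call:
drive_tool([
  [-0.16,0.86,0,0.09],
  [-0.16,0.86,0,0.18],
  [-0.16,0.86,0,0.27],
  [-0.16,0.86,0,0.36],
  [-0.16,0.86,0,0.45],
  [-0.16,0.86,0,0.54],
  [-0.16,0.86,0,0.63],
  [-0.16,0.86,0,0.72],
  [-0.16,0.86,0,0.81],
  [-0.16,0.86,0,0.886],
])

```text
time_s: 30.7
tcp_pos: [0.427, -0.1173, 0.2885]
ee_rot: [[-0.162, -0.987, 0.0], [-0.987, 0.162, 0.0], [-0.0, -0.0, -1.0]]
wrist_force: [-0.5, -0.9, -0.9]
gripper_width: 0.998
```

Run:
```python
from h import *
c=cam("wrist");cv2.imwrite("pics/w10.png",c["color"]);print(find(c,'b',near=(.411,-.224),cl=9))
t=cam("top");print(find(t,'b'))
p=pix(c,[(.41,-.20,.032)])[0];print(p,cv2.cvtColor(c["color"],40)[int(p[1]),int(p[0])])
go(.412,-.2243,.024,80.8)
```

```text
(array([ 0.4127, -0.2242]), 81.0, array([102.9,  63.1]))
(array([ 0.4437, -0.0922]), 4.4, array([52.8, 48.5]))
[257.50298887  84.81528229] [ 19  16 220]
t 30.8 grasp [ 0.4268 -0.1174  0.2375] yaw -99.01 open 87.2 SHARES [ 0.899 -0.017  1.779] turn 0.002
```

Call:
drive_tool([
  [0.898,-0.022,0,0],
  [0.898,-0.022,0.3,0],
  [0.898,-0.022,0.9,0],
  [0.898,-0.022,0.9,0],
])

```text
time_s: 31.3
tcp_pos: [0.4093, -0.2248, 0.1772]
ee_rot: [[-0.157, -0.988, -0.009], [-0.988, 0.157, 0.002], [-0.001, 0.009, -1.0]]
wrist_force: [0.1, 1.2, 1.0]
gripper_width: 0.999
```

Call:
drive_tool([
  [0,0,0.5,0],
  [0,0,0.87,0],
  [0,0,0.87,0],
  [0,0,0.87,0],
  [0,0,0.87,0],
])

```text
time_s: 31.92
tcp_pos: [0.4129, -0.2253, 0.0786]
ee_rot: [[-0.157, -0.988, 0.005], [-0.988, 0.157, -0.001], [0.0, -0.005, -1.0]]
wrist_force: [-0.7, -0.3, 0.3]
gripper_width: 0.999
```

Call:
drive_tool([
  [0,0,0,0],
  [0,0,0,0],
  [0,0,0,0],
  [0,0,0,0],
  [0,0,0,0],
], fingers=30)

```text
time_s: 32.55
tcp_pos: [0.4109, -0.2253, 0.0765]
ee_rot: [[-0.158, -0.987, -0.001], [-0.987, 0.158, 0.0], [0.0, 0.001, -1.0]]
wrist_force: [-2.2, 0.0, 5.0]
gripper_width: 0.723
```

Run:
```python
from h import *
go(.4126,-.2242,.024,81)
```

```text
t 32.55 grasp [ 0.4108 -0.2253  0.0255] yaw -99.11 open 62.9 SHARES [-0.011 -0.013  0.012] turn -0.001
```

Call:
drive_tool([
  [0,0,-0.3,0],
  [0,0,-0.8,0],
  [0,0,-1,0],
  [0,0,-1,0],
])

```text
time_s: 33.05
tcp_pos: [0.4117, -0.2253, 0.1973]
ee_rot: [[-0.159, -0.987, 0.004], [-0.987, 0.159, -0.0], [-0.0, -0.004, -1.0]]
wrist_force: [-0.7, 0.7, -4.0]
gripper_width: 0.72
```

Call:
drive_tool([
  [-0.3,-0.1,-0.5,0],
  [-0.65,-0.2,-0.79,0],
  [-1,-0.2,-0.79,0],
  [-1,-0.2,-0.79,0],
])

```text
time_s: 33.55
tcp_pos: [0.4535, -0.1083, 0.2888]
ee_rot: [[-0.155, -0.988, -0.004], [-0.988, 0.155, 0.001], [-0.001, 0.004, -1.0]]
wrist_force: [0.3, 0.6, -3.4]
gripper_width: 0.721
```

Call:
drive_tool([
  [-0.4,-0.1,0,-0.09],
  [-0.8,-0.2,0,-0.18],
  [-1,-0.2,0,-0.27],
  [-1,-0.2,0,-0.36],
  [-1,-0.2,0,-0.45],
  [-1,-0.2,0,-0.54],
  [-1,-0.2,0,-0.63],
  [-1,-0.2,0,-0.72],
  [-1,-0.2,0,-0.81],
  [-1,-0.2,0,-0.886],
])

```text
time_s: 34.8
tcp_pos: [0.4956, 0.0032, 0.2881]
ee_rot: [[0.999, 0.046, -0.005], [0.046, -0.999, -0.001], [-0.005, 0.001, -1.0]]
wrist_force: [0.7, 0.1, -2.9]
gripper_width: 0.72
```

Run:
```python
from h import *
go(.595,.3010,.2,2.5)
```

```text
t 34.8 grasp [0.4954 0.0032 0.2371] yaw 2.63 open 62.7 SHARES [ 0.945 -2.441  0.302] turn 0.001
```

Call:
drive_tool([
  [0.2,-0.4,0,0],
  [0.4,-0.8,0,0],
  [0.45,-1,0,0],
  [0.45,-1,0,0],
])

```text
time_s: 35.3
tcp_pos: [0.545, 0.127, 0.2883]
ee_rot: [[0.999, 0.043, -0.005], [0.043, -0.999, -0.002], [-0.005, 0.002, -1.0]]
wrist_force: [-0.1, -0.3, -2.9]
gripper_width: 0.723
```

Call:
drive_tool([
  [0.2,-0.4,0,0],
  [0.4,-0.8,0,0],
  [0.495,-1,0,0],
  [0.495,-1,0,0],
])

```text
time_s: 35.8
tcp_pos: [0.5996, 0.2488, 0.2887]
ee_rot: [[0.999, 0.043, -0.003], [0.042, -0.999, -0.002], [-0.003, 0.002, -1.0]]
wrist_force: [-0.7, -1.4, -3.7]
gripper_width: 0.723
```

Call:
drive_tool([
  [0,-0.2,0,0.001],
  [0,-0.441,0,0.001],
  [0,-0.441,0.3,0.001],
  [0,-0.441,0.7,0.001],
  [0,-0.441,0.7,0.001],
  [0,-0.441,0.7,0.001],
  [0,-0.441,0.7,0.001],
])

```text
time_s: 36.67
tcp_pos: [0.5985, 0.3024, 0.21]
ee_rot: [[0.999, 0.041, 0.004], [0.041, -0.999, 0.003], [0.005, -0.003, -1.0]]
wrist_force: [-0.6, -0.0, -2.8]
gripper_width: 0.719
```

Run:
```python
from h import *
go(.595,.3010,.1135,2.5)
```

```text
t 36.67 grasp [0.5987 0.3026 0.159 ] yaw 2.33 open 62.6 SHARES [-0.033  0.013  0.379] turn -0.001
```

Call:
drive_tool([
  [-0.02,0.012,0.15,0],
  [-0.02,0.012,0.28,0],
  [-0.02,0.012,0.34,0],
  [-0.02,0.012,0.37,0],
  [-0.02,0.012,0.38,0],
  [-0.02,0.012,0.38,0],
])

```text
time_s: 37.42
tcp_pos: [0.5952, 0.3, 0.1645]
ee_rot: [[0.999, 0.041, 0.001], [0.041, -0.999, -0.0], [0.001, 0.0, -1.0]]
wrist_force: [-4.5, -1.7, 7.9]
gripper_width: 0.724
```

Run:
```python
from h import *
go(.595,.3010,.1135,2.5)
```

```text
t 37.42 grasp [0.5953 0.3    0.1135] yaw 2.36 open 63.0 SHARES [-0.002 -0.008  0.   ] turn -0.001
```

Call:
drive_tool([
  [0,-0.008,-0.02,0],
  [0,-0.01,-0.02,0],
  [0,-0.01,0,0],
  [0,-0.01,0,0],
])

```text
time_s: 37.92
tcp_pos: [0.5955, 0.3017, 0.1645]
ee_rot: [[0.999, 0.041, 0.002], [0.041, -0.999, 0.001], [0.002, -0.0, -1.0]]
wrist_force: [-4.5, -0.9, 10.2]
gripper_width: 0.719
```

Call:
drive_tool([
  [0,0,0,0],
  [0,0,0,0],
  [0,0,0,0],
  [0,0,-0.3,0],
  [0,0,-0.8,0],
  [0,0,-1,0],
  [0,0,-1,0],
  [0,0,-1,0],
], fingers=87)

```text
time_s: 38.92
tcp_pos: [0.5944, 0.3009, 0.2796]
ee_rot: [[0.999, 0.04, -0.003], [0.04, -0.999, -0.001], [-0.003, 0.001, -1.0]]
wrist_force: [-0.2, -0.7, -0.6]
gripper_width: 0.997
```

Call:
drive_tool([
  [-0.88,0,-0.2,0],
  [-0.88,0,-0.2,0],
  [-0.88,0,-0.2,0],
  [-0.88,0,-0.2,0],
  [-0.88,0,-0.2,0],
])

```text
time_s: 39.55
tcp_pos: [0.4902, 0.2969, 0.3041]
ee_rot: [[0.999, 0.039, -0.001], [0.039, -0.999, -0.001], [-0.002, 0.001, -1.0]]
wrist_force: [-0.5, -0.5, -0.6]
gripper_width: 1.004
```

Run:
```python
from h import *
go(.455,-.275,.24,2.5)
c=cam("wrist");cv2.imwrite("pics/w11.png",c["color"])
print(find(c,'b',z=.120,x0=.5,x1=.7,y0=.2,y1=.4))
c=cam("top")
for k in "cde":print(k,find(c,k,near=(.535,-.23) if k=='d' else None))
```

```text
t 39.55 grasp [0.4901 0.2969 0.2531] yaw 2.25 open 87.4 SHARES [-0.48   4.75   0.117] turn -0.002
(array([0.5877, 0.3004]), 2.5, array([96.2, 64. ]))
c (array([ 0.4368, -0.3778]), 78.9, array([95.7, 58.3]))
d (array([ 0.5436, -0.2307]), -81.6, array([87.1, 53.3]))
e (array([ 0.5673, -0.3908]), 79.9, array([78.5, 46.8]))
```

View pics/w11.png

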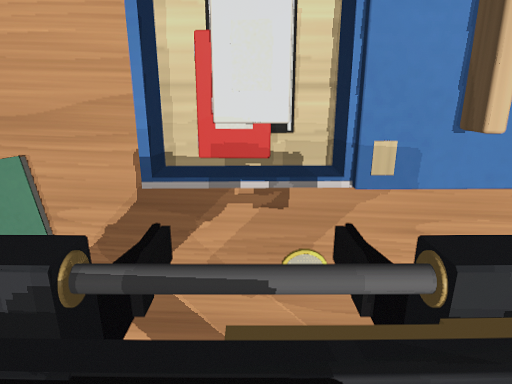

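Run:
```python
from h import *
c=cam("wrist");print("a px", world(c,[(195,30),(198,157),(270,157)],.088).round(4).tolist(), "mat corner",world(c,[(293,131)],.056))
print("b near", world(c,[(212,124),(293,124)],.120).round(4).tolist())
go(.595,.3007,.1135,2.5)
```

```text
a px [[0.6183, 0.35], [0.5081, 0.3479], [0.5107, 0.28]] mat corner [[0.53237407 0.25603003]]
b near [[0.5424, 0.3312], [0.545, 0.2646]]
t 39.7 grasp [0.4901 0.2969 0.2536] yaw 2.26 open 87.0 SHARES [8.760e-01 1.000e-03 1.166e+00] turn -0.002
```

Call:
drive_tool([
  [0.5,0,0,0],
  [0.87,0,0,0],
  [0.87,0,0.4,0],
  [0.87,0,0.8,0],
  [0.87,0,0.95,0],
  [0.87,0,0.95,0],
])

```text
time_s: 40.45
tcp_pos: [0.594, 0.301, 0.1906]
ee_rot: [[0.999, 0.04, -0.001], [0.04, -0.999, -0.002], [-0.001, 0.002, -1.0]]
wrist_force: [-0.2, 0.3, 0.6]
gripper_width: 0.999
```

Call:
drive_tool([
  [0,0,0.15,0],
  [0,0,0.21,0],
  [0,0,0.21,0],
])

```text
time_s: 40.83
tcp_pos: [0.5937, 0.3011, 0.1661]
ee_rot: [[0.999, 0.04, -0.0], [0.04, -0.999, -0.0], [-0.0, 0.0, -1.0]]
wrist_force: [0.1, -0.1, 0.5]
gripper_width: 0.996
```

Call:
drive_tool([
  [0,0,0,0],
  [0,0,0,0],
  [0,0,0,0],
  [0,0,0,0],
  [0,0,-0.1,0],
  [0,0,-0.4,0],
  [0,0,-0.8,0],
  [0,0,-0.8,0],
], fingers=30)

```text
time_s: 41.82
tcp_pos: [0.5955, 0.3021, 0.2679]
ee_rot: [[0.999, 0.041, 0.009], [0.041, -0.999, 0.006], [0.009, -0.005, -1.0]]
wrist_force: [-0.7, -0.3, -2.2]
gripper_width: 0.721
```

Run:
```python
from h import *
go(.50,-.11,.0255,2.5)
c=cam("top");print(find(c,'a',z=.088,x0=.48,x1=.7,y0=.2,y1=.4,cl=25))
```

```text
t 41.83 grasp [0.596  0.3024 0.2169] yaw 2.33 open 62.7 SHARES [-0.954  3.41   1.568] turn -0.001
(array([0.527 , 0.3145]), -90.0, array([67., 42.]))
```

Call:
drive_tool([
  [0,0.4,0,0],
  [-0.15,0.8,0,0],
  [-0.3,1,0,0],
])

```text
time_s: 42.25
tcp_pos: [0.5611, 0.1772, 0.2601]
ee_rot: [[0.999, 0.038, -0.005], [0.038, -0.999, -0.002], [-0.005, 0.002, -1.0]]
wrist_force: [-0.5, -0.3, -2.5]
gripper_width: 0.722
```

Call:
drive_tool([
  [-0.15,0.5,0,0],
  [-0.3,1,0,0],
  [-0.3,1,0,0],
])

```text
time_s: 42.62
tcp_pos: [0.5288, 0.0548, 0.2607]
ee_rot: [[0.999, 0.035, -0.005], [0.035, -0.999, -0.001], [-0.005, 0.001, -1.0]]
wrist_force: [-0.0, 0.8, -3.7]
gripper_width: 0.722
```

Call:
drive_tool([
  [-0.15,0.5,0,0],
  [-0.35,1,0,0],
  [-0.35,1,0,0],
])

```text
time_s: 43.0
tcp_pos: [0.4922, -0.0655, 0.261]
ee_rot: [[0.999, 0.036, -0.004], [0.036, -0.999, -0.0], [-0.004, 0.0, -1.0]]
wrist_force: [-0.1, 1.6, -2.7]
gripper_width: 0.724
```

Call:
drive_tool([
  [0,0.41,0,0],
  [0,0.41,0.3,0],
  [0,0.41,0.8,0],
  [0,0.41,0.95,0],
  [0,0.41,0.95,0],
])

```text
time_s: 43.62
tcp_pos: [0.4957, -0.1115, 0.146]
ee_rot: [[0.999, 0.041, -0.005], [0.041, -0.999, -0.0], [-0.005, 0.0, -1.0]]
wrist_force: [0.1, 0.5, -2.5]
gripper_width: 0.722
```

Call:
drive_tool([
  [0,0,0.4,0],
  [0,0,0.55,0],
  [0,0,0.6,0],
  [0,0,0.61,0],
  [0,0,0.61,0],
])

```text
time_s: 44.25
tcp_pos: [0.4963, -0.1116, 0.0784]
ee_rot: [[0.999, 0.042, -0.001], [0.042, -0.999, -0.0], [-0.001, 0.0, -1.0]]
wrist_force: [-8.6, 4.2, 15.9]
gripper_width: 0.722
```

Run:
```python
from h import *
go(.50,-.11,.0265,2.5)
```

```text
t 44.25 grasp [ 0.4963 -0.1116  0.0274] yaw 2.4 open 62.8 SHARES [ 0.032 -0.012  0.007] turn -0.001
```

Call:
drive_tool([
  [0,0,0,0],
  [0,0,0,0],
  [0,0,0,0],
  [0,0,-0.4,0],
  [0,0,-1,0],
  [0,0,-1,0],
], fingers=87)

```text
time_s: 45.0
tcp_pos: [0.499, -0.1123, 0.1997]
ee_rot: [[0.999, 0.041, 0.01], [0.041, -0.999, -0.0], [0.01, 0.0, -1.0]]
wrist_force: [0.5, -0.0, -0.4]
gripper_width: 1.002
```

Call:
drive_tool([
  [-0.1,-0.3,-0.5,0],
  [-0.15,-0.8,-0.75,0],
  [-0.15,-1,-0.75,0],
  [-0.15,-1,-0.75,0],
])

```text
time_s: 45.5
tcp_pos: [0.4735, 0.0087, 0.2854]
ee_rot: [[0.999, 0.044, 0.001], [0.044, -0.999, 0.001], [0.001, -0.001, -1.0]]
wrist_force: [0.9, -0.9, -1.3]
gripper_width: 0.998
```

Call:
drive_tool([
  [0,-1,0,0],
  [0,-1,0,0],
  [0,-1,0,0],
])

```text
time_s: 45.88
tcp_pos: [0.4687, 0.129, 0.2839]
ee_rot: [[0.999, 0.044, -0.002], [0.044, -0.999, -0.001], [-0.002, 0.001, -1.0]]
wrist_force: [-0.3, -0.7, -0.7]
gripper_width: 0.998
```

Call:
drive_tool([
  [0,-1,0,0],
  [0,-1,0,0],
  [0,-1,0,0],
])

```text
time_s: 46.25
tcp_pos: [0.4641, 0.2484, 0.2837]
ee_rot: [[0.999, 0.043, -0.001], [0.043, -0.999, -0.001], [-0.001, 0.001, -1.0]]
wrist_force: [0.2, -0.0, 0.1]
gripper_width: 1.0
```

Call:
drive_tool([
  [0,-0.5,0,0],
  [0,-0.5,0,0],
  [0,-0.5,0,0],
  [0,-0.5,0,0],
])

```text
time_s: 46.75
tcp_pos: [0.4617, 0.305, 0.2849]
ee_rot: [[0.999, 0.038, -0.001], [0.038, -0.999, -0.001], [-0.001, 0.001, -1.0]]
wrist_force: [-0.3, -0.1, 0.8]
gripper_width: 0.999
```

Run:
```python
from h import *
go(.5654,.3155,.081,2)
c=cam("wrist");print(find(c,'a',z=.088,x0=.45,x1=.66,y0=.2,y1=.4,cl=25))
cv2.imwrite("pics/m12.png",cv2.resize(rect(c,.48,.68,.22,.38,.056),None,fx=3,fy=3))
c=cam("top")
for k in "bcde":print(k,find(c,k,near=(.535,-.23) if k=='d' else (.5,-.11) if k=='b' else None))
```

```text
t 46.75 grasp [0.4617 0.3049 0.2339] yaw 2.19 open 86.9 SHARES [ 0.868 -0.056  1.273] turn 0.002
(array([0.5596, 0.3154]), 2.0, array([101.5,  67.5]))
b (array([ 0.4966, -0.1113]), 2.4, array([103.3,  62.1]))
c (array([ 0.4368, -0.3778]), 78.9, array([95.6, 58.3]))
d (array([ 0.5436, -0.2306]), -81.6, array([87. , 53.3]))
e (array([ 0.5673, -0.3909]), 79.8, array([78.6, 46.8]))
```

View pics/m12.png

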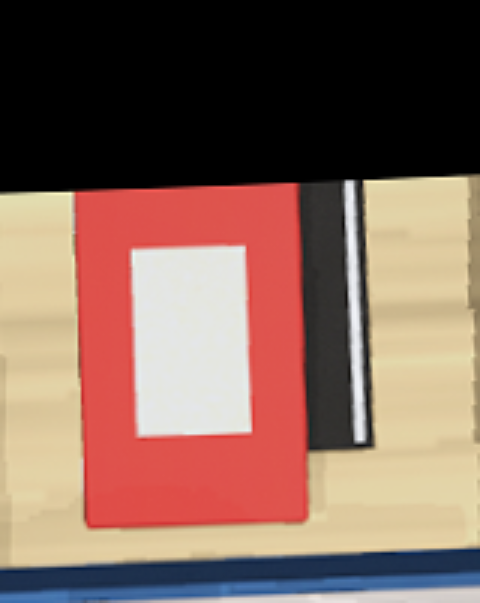

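Call:
drive_tool([
  [0.4,-0.055,0,0.002],
  [0.863,-0.055,0,0.002],
  [0.863,-0.055,0.4,0.002],
  [0.863,-0.055,0.7,0.002],
  [0.863,-0.055,0.7,0.002],
  [0.863,-0.055,0.7,0.002],
])

```text
time_s: 47.6
tcp_pos: [0.5656, 0.3176, 0.203]
ee_rot: [[0.999, 0.037, 0.003], [0.037, -0.999, 0.001], [0.003, -0.001, -1.0]]
wrist_force: [-0.4, -0.4, 0.2]
gripper_width: 0.999
```

Call:
drive_tool([
  [0,0,0.25,0],
  [0,0,0.5,0],
  [0,0,0.57,0],
  [0,0,0.57,0],
  [0,0,0.57,0],
])

```text
time_s: 48.22
tcp_pos: [0.5656, 0.3181, 0.1348]
ee_rot: [[0.999, 0.037, 0.003], [0.037, -0.999, 0.002], [0.003, -0.002, -1.0]]
wrist_force: [0.0, -0.2, -0.2]
gripper_width: 1.0
```

Call:
drive_tool([
  [0,0,0,0],
  [0,0,0,0],
  [0,0,0,0],
  [0,0,0,0],
  [0,0,-0.05,0],
  [0,0,-0.1,0],
  [0,0,-0.1,0],
], fingers=30)

```text
time_s: 49.1
tcp_pos: [0.5649, 0.3177, 0.1452]
ee_rot: [[0.999, 0.036, 0.001], [0.036, -0.999, 0.001], [0.001, -0.001, -1.0]]
wrist_force: [-0.3, -0.2, -1.9]
gripper_width: 0.776
```

Run:
```python
from h import *
go(.5935,.3008,.082,2.5);print(telemetry.sense()["wrist_force"])
```

```text
t 49.1 grasp [0.5649 0.3177 0.0942] yaw 2.08 open 67.5 SHARES [0.233 0.15  0.102] turn -0.004
[-0.26368873 -0.15720617 -1.88357895]
```

Call:
drive_tool([
  [0.1,0.07,0,-0.004],
  [0.235,0.148,0,-0.004],
  [0.235,0.148,0,-0.004],
  [0.235,0.148,0,-0.004],
  [0.235,0.148,0.06,-0.004],
  [0.235,0.148,0.09,-0.004],
  [0.235,0.148,0.1,-0.004],
  [0.235,0.148,0.1,-0.004],
])

```text
time_s: 50.1
tcp_pos: [0.5933, 0.3008, 0.1331]
ee_rot: [[0.999, 0.045, -0.0], [0.045, -0.999, -0.0], [-0.0, 0.0, -1.0]]
wrist_force: [-1.9, -0.9, 1.4]
gripper_width: 0.776
```

Run:
```python
from h import *
go(.5938,.3010,.082,2.5);print(telemetry.sense()["wrist_force"])
```

```text
t 50.1 grasp [0.5933 0.3007 0.0821] yaw 2.55 open 67.5 SHARES [ 0.004 -0.002  0.001] turn 0.0
[-1.89598322 -0.86372728  1.43158331]
```

Call:
drive_tool([
  [0,0,0,0],
  [0,0,0,0],
  [0,0,0,0],
  [0,0,-0.3,0],
  [0,0,-0.8,0],
  [0,0,-1,0],
  [0,0,-1,0],
], fingers=87)

```text
time_s: 50.98
tcp_pos: [0.5944, 0.3013, 0.2556]
ee_rot: [[0.999, 0.044, 0.005], [0.044, -0.999, 0.004], [0.005, -0.004, -1.0]]
wrist_force: [-0.9, 0.8, 0.0]
gripper_width: 0.999
```

Call:
drive_tool([
  [-0.8,0.3,-0.3,0],
  [-0.8,0.3,-0.3,0],
  [-0.8,0.3,-0.3,0],
  [-0.8,0.3,-0.3,0],
  [-0.8,0.3,-0.3,0],
])

```text
time_s: 51.6
tcp_pos: [0.4998, 0.2607, 0.2873]
ee_rot: [[0.999, 0.044, -0.001], [0.044, -0.999, -0.001], [-0.002, 0.001, -1.0]]
wrist_force: [0.7, -0.2, -0.4]
gripper_width: 1.0
```

Run:
```python
from h import *
go(.4975,-.1116,.0275,2.4)
c=cam("wrist");f=find(c,'a',z=.088,x0=.5,x1=.7,y0=.2,y1=.4,cl=25);print(f,"x centre",f[0][0]-f[2][0]/2000+.056)
```

```text
t 51.6 grasp [0.4997 0.2607 0.2363] yaw 2.51 open 87.0 SHARES [-0.151  3.096  1.744] turn 0.001
(array([0.5922, 0.2999]), 2.4, array([110.8,  67.5])) x centre 0.5928
```

Call:
drive_tool([
  [0,1,0,0],
  [0,1,0,0],
  [0,1,0,0],
])

```text
time_s: 52.02
tcp_pos: [0.5047, 0.1377, 0.288]
ee_rot: [[0.999, 0.039, -0.001], [0.039, -0.999, -0.001], [-0.001, 0.001, -1.0]]
wrist_force: [1.3, 1.4, 0.0]
gripper_width: 0.995
```

Call:
drive_tool([
  [-0.1,1,0,0],
  [-0.1,1,0,0],
  [-0.1,1,0,0],
])

```text
time_s: 52.4
tcp_pos: [0.4979, 0.0179, 0.2882]
ee_rot: [[0.999, 0.04, -0.001], [0.04, -0.999, -0.0], [-0.001, 0.0, -1.0]]
wrist_force: [-0.2, 0.0, 1.1]
gripper_width: 1.001
```

Call:
drive_tool([
  [-0.05,1,0,0],
  [-0.05,1,0,0],
  [-0.05,1,0,0],
])

```text
time_s: 52.78
tcp_pos: [0.4978, -0.1018, 0.288]
ee_rot: [[0.999, 0.04, -0.001], [0.04, -0.999, -0.0], [-0.001, 0.0, -1.0]]
wrist_force: [0.2, 0.9, 0.1]
gripper_width: 0.999
```

Call:
drive_tool([
  [0,0.096,0,0.001],
  [0,0.096,0.4,0.001],
  [0,0.096,0.85,0.001],
  [0,0.096,0.85,0.001],
  [0,0.096,0.85,0.001],
])

```text
time_s: 53.4
tcp_pos: [0.4994, -0.1108, 0.1883]
ee_rot: [[0.999, 0.045, 0.003], [0.045, -0.999, -0.001], [0.003, 0.001, -1.0]]
wrist_force: [-0.1, -0.0, 1.4]
gripper_width: 0.998
```

Run:
```python
from h import *
go(.4975,-.1116,.0265,2.4)
```

```text
t 53.4 grasp [ 0.4995 -0.1109  0.1373] yaw 2.55 open 86.8 SHARES [-0.02   0.005  0.924] turn 0.001
```

Call:
drive_tool([
  [-0.01,0.005,0.4,0.001],
  [-0.01,0.005,0.8,0.001],
  [-0.01,0.005,0.92,0.001],
  [-0.01,0.005,0.92,0.001],
  [-0.01,0.005,0.92,0.001],
])

```text
time_s: 54.02
tcp_pos: [0.4983, -0.112, 0.0784]
ee_rot: [[0.999, 0.041, 0.005], [0.041, -0.999, 0.0], [0.005, 0.0, -1.0]]
wrist_force: [0.0, 0.0, -0.2]
gripper_width: 1.001
```

Call:
drive_tool([
  [0,0,0,0],
  [0,0,0,0],
  [0,0,0,0],
  [0,0,0,0],
  [0,0,0,0],
], fingers=30)

```text
time_s: 54.65
tcp_pos: [0.4966, -0.1121, 0.0766]
ee_rot: [[0.999, 0.04, 0.0], [0.04, -0.999, -0.0], [0.0, 0.0, -1.0]]
wrist_force: [-0.6, 0.4, 4.3]
gripper_width: 0.72
```

Run:
```python
from h import *
go(.4985,-.1116,.0265,2.4)
```

```text
t 54.65 grasp [ 0.4966 -0.1121  0.0256] yaw 2.31 open 62.6 SHARES [ 0.016 -0.003 -0.008] turn -0.001
```

Call:
drive_tool([
  [0,0,-0.3,0],
  [0,0,-0.8,0],
  [0,0,-1,0],
  [0,0,-1,0],
])

```text
time_s: 55.15
tcp_pos: [0.4969, -0.112, 0.1973]
ee_rot: [[0.999, 0.04, 0.004], [0.04, -0.999, 0.001], [0.004, -0.0, -1.0]]
wrist_force: [0.1, 0.4, -3.7]
gripper_width: 0.723
```

Call:
drive_tool([
  [0.05,-0.3,-0.4,0],
  [0.15,-0.7,-0.8,0],
  [0.3,-1,-0.8,0],
  [0.3,-1,-0.8,0],
])

```text
time_s: 55.65
tcp_pos: [0.5279, 0.0116, 0.2899]
ee_rot: [[0.999, 0.043, -0.003], [0.043, -0.999, 0.0], [-0.003, -0.0, -1.0]]
wrist_force: [-0.0, 0.4, -3.2]
gripper_width: 0.718
```

Call:
drive_tool([
  [0.15,-0.5,0,0],
  [0.3,-1,0,0],
  [0.3,-1,0,0],
])

```text
time_s: 56.02
tcp_pos: [0.5587, 0.1334, 0.2885]
ee_rot: [[0.999, 0.044, -0.005], [0.044, -0.999, -0.002], [-0.005, 0.001, -1.0]]
wrist_force: [-0.2, -1.1, -2.5]
gripper_width: 0.722
```

Call:
drive_tool([
  [0.15,-0.5,0,0],
  [0.3,-1,0,0],
  [0.3,-1,0,0],
])

```text
time_s: 56.4
tcp_pos: [0.5898, 0.2543, 0.288]
ee_rot: [[0.999, 0.043, -0.005], [0.043, -0.999, -0.003], [-0.005, 0.002, -1.0]]
wrist_force: [0.1, -0.5, -2.9]
gripper_width: 0.722
```

Run:
```python
from h import *
go(.5915,.3005,.16,2.5)
```

```text
t 56.4 grasp [0.5895 0.2542 0.237 ] yaw 2.45 open 62.8 SHARES [ 0.036 -0.386  0.64 ] turn -0.0
```

Call:
drive_tool([
  [0.02,-0.38,0,0],
  [0.02,-0.38,0,0],
  [0.02,-0.38,0.3,0],
  [0.02,-0.38,0.7,0],
  [0.02,-0.38,0.7,0],
  [0.02,-0.38,0.7,0],
  [0.02,-0.38,0.7,0],
  [0.02,-0.38,0.7,0],
])

```text
time_s: 57.4
tcp_pos: [0.591, 0.2978, 0.2102]
ee_rot: [[0.999, 0.04, 0.003], [0.04, -0.999, 0.002], [0.003, -0.002, -1.0]]
wrist_force: [0.0, -0.6, -2.6]
gripper_width: 0.719
```

Run:
```python
from h import *
go(.5915,.3005,.1135,2.5)
c=cam("top");f=find(c,'b',z=.155,x0=.48,x1=.7,y0=.2,y1=.4,cl=25);print(f)
```

```text
t 57.4 grasp [0.5911 0.2979 0.1592] yaw 2.3 open 62.6 SHARES [ 0.003 -0.021  0.381] turn -0.002
(array([0.6913, 0.2715]), -87.5, array([141.7,  16.2]))
```

Call:
drive_tool([
  [0.01,-0.02,0.15,-0.002],
  [0.01,-0.02,0.28,-0.002],
  [0.01,-0.02,0.34,-0.002],
  [0.01,-0.02,0.37,-0.002],
  [0.01,-0.02,0.38,-0.002],
  [0.01,-0.02,0.38,-0.002],
])

```text
time_s: 58.2
tcp_pos: [0.5911, 0.2996, 0.1646]
ee_rot: [[0.999, 0.045, -0.001], [0.045, -0.999, -0.001], [-0.001, 0.001, -1.0]]
wrist_force: [-5.3, -1.5, 6.2]
gripper_width: 0.717
```

Run:
```python
from h import *
go(.5915,.3005,.1135,2.5)
```

```text
t 58.2 grasp [0.5911 0.2995 0.1136] yaw 2.58 open 62.4 SHARES [ 0.004 -0.008  0.001] turn 0.001
```

Call:
drive_tool([
  [0,0,0,0],
  [0,0,0,0],
  [0,0,0,0],
  [0,0,-0.3,0],
  [0,0,-0.8,0],
  [0,0,-1,0],
  [0,0,-1,0],
], fingers=87)

```text
time_s: 59.08
tcp_pos: [0.5924, 0.3006, 0.2854]
ee_rot: [[0.999, 0.044, 0.005], [0.044, -0.999, 0.004], [0.005, -0.003, -1.0]]
wrist_force: [-0.1, -0.1, -0.0]
gripper_width: 1.0
```

Call:
drive_tool([
  [-0.8,0.3,-0.2,0],
  [-0.8,0.3,-0.2,0],
  [-0.8,0.3,-0.2,0],
  [-0.8,0.3,-0.2,0],
  [-0.8,0.3,-0.2,0],
])

```text
time_s: 59.7
tcp_pos: [0.4979, 0.2602, 0.3054]
ee_rot: [[0.999, 0.044, -0.001], [0.044, -0.999, -0.001], [-0.001, 0.001, -1.0]]
wrist_force: [0.2, 0.2, 0.3]
gripper_width: 1.0
```

```bash
cat >> h.py <<'E'
def stack(c,k,n,L):
    z=.056+.032*n
    f=find(c,k,z=z,x0=.5,x1=.7,y0=.2,y1=.4,cl=25)
    print(k,f,"x centre",round(f[0][0]-f[2][0]/2000+L/2,4))
E
python3 - <<'E'
from h import *
go(.455,-.275,.2385,2.4)
c=cam("wrist");stack(c,'b',2,.104)
print("a near",find(c,'a',z=.088,x0=.5,x1=.7,y0=.2,y1=.4))
cv2.imwrite("pics/w13.png",c["color"])
c=cam("top")
for k in "cde":print(k,find(c,k,near=(.535,-.23) if k=='d' else None))
E
```

```text
t 59.7 grasp [0.4978 0.2601 0.2544] yaw 2.51 open 87.0 SHARES [-0.551  4.439  0.138] turn 0.001
b (array([0.5915, 0.2958]), 2.5, array([102. ,  68.1])) x centre 0.5925
a near None
c (array([ 0.4368, -0.3777]), 78.9, array([95.8, 58.3]))
d (array([ 0.5436, -0.2307]), -81.6, array([87.1, 53.3]))
e (array([ 0.5673, -0.3909]), 79.9, array([78.6, 46.8]))
```

View pics/w13.png

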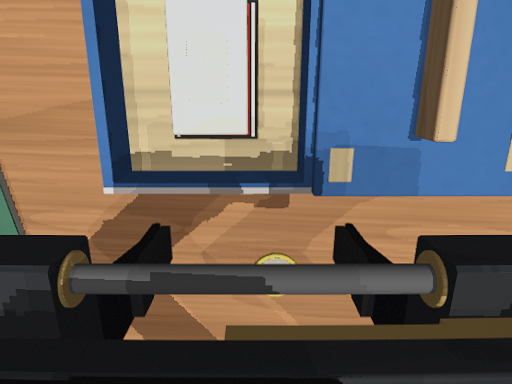

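Call:
drive_tool([
  [-0.1,1,0,0],
  [-0.1,1,0,0],
  [-0.1,1,0,0],
])

```text
time_s: 60.18
tcp_pos: [0.4904, 0.1366, 0.3065]
ee_rot: [[0.999, 0.04, -0.001], [0.04, -0.999, -0.0], [-0.001, 0.0, -1.0]]
wrist_force: [0.2, 0.7, 1.4]
gripper_width: 0.995
```

Call:
drive_tool([
  [-0.1,1,0,0],
  [-0.1,1,0,0],
  [-0.1,1,0,0],
])

```text
time_s: 60.55
tcp_pos: [0.484, 0.0168, 0.3064]
ee_rot: [[0.999, 0.04, -0.0], [0.04, -0.999, -0.0], [-0.0, 0.0, -1.0]]
wrist_force: [0.4, 0.3, -0.1]
gripper_width: 1.001
```

Call:
drive_tool([
  [-0.1,1,0.1,0],
  [-0.1,1,0.1,0],
  [-0.1,1,0.1,0],
])

```text
time_s: 60.92
tcp_pos: [0.4775, -0.1033, 0.2937]
ee_rot: [[0.999, 0.04, -0.002], [0.04, -0.999, -0.0], [-0.002, 0.0, -1.0]]
wrist_force: [0.5, 0.4, 0.0]
gripper_width: 1.0
```

Call:
drive_tool([
  [-0.15,1,0,0.09],
  [-0.15,1,0,0.18],
  [-0.15,1,0,0.27],
  [-0.15,1,0,0.36],
  [-0.15,1,0,0.45],
  [-0.15,1,0,0.54],
  [-0.15,1,0,0.63],
  [-0.15,1,0,0.72],
  [-0.15,1,0,0.81],
  [-0.15,1,0,0.903],
])

```text
time_s: 62.18
tcp_pos: [0.4661, -0.2206, 0.2945]
ee_rot: [[-0.194, -0.981, 0.0], [-0.981, 0.194, 0.0], [-0.0, -0.0, -1.0]]
wrist_force: [0.6, -1.2, 1.0]
gripper_width: 1.003
```

Call:
drive_tool([
  [0.44,0,0,0],
  [0.44,0,0,0],
  [0.44,0,0,0],
  [0.44,0,0,0],
])

```text
time_s: 62.68
tcp_pos: [0.4552, -0.2728, 0.2946]
ee_rot: [[-0.188, -0.982, 0.0], [-0.982, 0.188, 0.0], [-0.0, -0.0, -1.0]]
wrist_force: [1.1, -0.3, 0.7]
gripper_width: 0.995
```

Run:
```python
from h import *
c=cam("wrist");f=find(c,'c',near=(.438,-.378),cl=25);print(f)
if f: go(*f[0],.0255,f[1])
else: p=pix(c,[(.437,-.345,.032)])[0];print(p,cv2.cvtColor(c["color"],40)[int(p[1]),int(p[0])])
```

```text
None
[258.1924825   95.04166879] [ 67 120 174]
```

```bash
sed -i 's/(h<80)&(s>120)/(h<80)\&(s>95)/; s/(h<22)&(s>190)/(h<22)\&(s>140)/; s/(h<125)&(s>150)/(h<125)\&(s>110)/' h.py
python3 - <<'E'
from h import *
c=cam("wrist");f=find(c,'c',near=(.438,-.378),cl=25);print(f)
if f: go(*f[0],.0255,f[1])
c=cam("top");print([find(c,k,near=n) for k,n in (('c',(.437,-.378)),('d',(.5437,-.2307)),('e',(.567,-.391)))])
E
```

```text
(array([ 0.4392, -0.3793]), 78.7, array([95.1, 57.5]))
t 62.77 grasp [ 0.455  -0.273   0.2437] yaw -100.85 open 87.4 SHARES [ 0.895 -0.037  1.819] turn 0.004
[(array([ 0.4291, -0.3467]), 80.0, array([36.6, 29.6])), None, None]
```

Call:
drive_tool([
  [0.888,-0.03,0,0.004],
  [0.888,-0.03,0.3,0.004],
  [0.888,-0.03,0.9,0.004],
  [0.888,-0.03,0.9,0.004],
])

```text
time_s: 63.32
tcp_pos: [0.4354, -0.3781, 0.1825]
ee_rot: [[-0.199, -0.98, -0.009], [-0.98, 0.199, 0.005], [-0.003, 0.009, -1.0]]
wrist_force: [0.7, 0.0, -0.2]
gripper_width: 0.996
```

Call:
drive_tool([
  [0,0,0.5,0],
  [0,0,0.91,0],
  [0,0,0.91,0],
  [0,0,0.91,0],
  [0,0,0.91,0],
])

```text
time_s: 63.95
tcp_pos: [0.4396, -0.3799, 0.0806]
ee_rot: [[-0.197, -0.98, 0.005], [-0.98, 0.197, -0.003], [0.002, -0.006, -1.0]]
wrist_force: [0.7, -0.2, -0.5]
gripper_width: 1.002
```

Call:
drive_tool([
  [0,0,0,0],
  [0,0,0,0],
  [0,0,0,0],
  [0,0,0,0],
  [0,0,0,0],
], fingers=30)

```text
time_s: 64.58
tcp_pos: [0.4377, -0.3792, 0.0775]
ee_rot: [[-0.198, -0.98, -0.0], [-0.98, 0.198, 0.0], [-0.0, 0.0, -1.0]]
wrist_force: [-1.5, 0.2, 1.7]
gripper_width: 0.658
```

Run:
```python
from h import *
go(.4392,-.3793,.0255,78.7)
```

```text
t 64.58 grasp [ 0.4377 -0.3792  0.0265] yaw -101.4 open 57.3 SHARES [-0.002 -0.012  0.008] turn -0.001
```

Call:
drive_tool([
  [0,0,-0.3,0],
  [0,0,-0.8,0],
  [0,0,-1,0],
  [0,0,-1,0],
])

```text
time_s: 65.08
tcp_pos: [0.4384, -0.3795, 0.199]
ee_rot: [[-0.198, -0.98, 0.004], [-0.98, 0.198, -0.002], [0.001, -0.004, -1.0]]
wrist_force: [-0.4, -0.2, -2.3]
gripper_width: 0.662
```

Call:
drive_tool([
  [-0.3,-0.1,-0.5,0],
  [-0.65,-0.2,-0.85,0],
  [-1,-0.2,-0.85,0],
  [-1,-0.2,-0.85,0],
])

```text
time_s: 65.58
tcp_pos: [0.4852, -0.2636, 0.2977]
ee_rot: [[-0.194, -0.981, -0.002], [-0.981, 0.194, 0.002], [-0.002, 0.003, -1.0]]
wrist_force: [-0.1, -0.2, -2.4]
gripper_width: 0.664
```

Call:
drive_tool([
  [-0.5,-0.1,0,0],
  [-1,-0.2,0,0],
  [-1,-0.2,0,0],
])

```text
time_s: 65.95
tcp_pos: [0.533, -0.1506, 0.2966]
ee_rot: [[-0.193, -0.981, -0.004], [-0.981, 0.193, 0.001], [-0.0, 0.004, -1.0]]
wrist_force: [0.2, -0.8, -2.0]
gripper_width: 0.662
```

Call:
drive_tool([
  [-0.4,-0.1,0,-0.09],
  [-0.8,-0.2,0,-0.18],
  [-1,-0.2,0,-0.27],
  [-1,-0.2,0,-0.36],
  [-1,-0.2,0,-0.45],
  [-1,-0.2,0,-0.54],
  [-1,-0.2,0,-0.63],
  [-1,-0.2,0,-0.72],
  [-1,-0.2,0,-0.81],
  [-1,-0.2,0,-0.905],
])

```text
time_s: 67.2
tcp_pos: [0.5788, -0.0419, 0.2969]
ee_rot: [[0.999, 0.042, -0.005], [0.042, -0.999, -0.0], [-0.005, 0.0, -1.0]]
wrist_force: [0.4, 0.6, -1.9]
gripper_width: 0.665
```

Run:
```python
from h import *
go(.594,.3005,.2,2.5)
```

```text
t 67.2 grasp [ 0.5786 -0.042   0.2459] yaw 2.4 open 57.9 SHARES [ 0.25  -2.846  0.38 ] turn -0.001
```

Call:
drive_tool([
  [0.05,-0.4,0,0],
  [0.1,-0.9,0,0],
  [0.1,-1,0,0],
])

```text
time_s: 67.58
tcp_pos: [0.5868, 0.0813, 0.2968]
ee_rot: [[0.999, 0.039, -0.004], [0.039, -0.999, -0.001], [-0.004, 0.001, -1.0]]
wrist_force: [1.1, -0.8, -2.2]
gripper_width: 0.664
```

Call:
drive_tool([
  [0.05,-0.4,0,0],
  [0.1,-0.9,0,0],
  [0.1,-1,0,0],
])

```text
time_s: 67.95
tcp_pos: [0.5945, 0.2017, 0.297]
ee_rot: [[0.999, 0.039, -0.003], [0.039, -0.999, -0.002], [-0.003, 0.001, -1.0]]
wrist_force: [0.5, 0.2, -3.4]
gripper_width: 0.663
```

Call:
drive_tool([
  [0.02,-0.4,0,0],
  [0.04,-0.84,0,0],
  [0.04,-0.84,0,0],
  [0.04,-0.84,0.3,0],
  [0.04,-0.84,0.5,0],
  [0.04,-0.84,0.5,0],
  [0.04,-0.84,0.5,0],
  [0.04,-0.84,0.5,0],
])

```text
time_s: 68.95
tcp_pos: [0.5962, 0.3008, 0.2411]
ee_rot: [[0.999, 0.037, 0.002], [0.037, -0.999, 0.001], [0.002, -0.001, -1.0]]
wrist_force: [-0.9, 0.2, -1.0]
gripper_width: 0.661
```

Run:
```python
from h import *
go(.5935,.3003,.1465,2.5)
```

```text
t 68.95 grasp [0.5963 0.3009 0.1901] yaw 2.13 open 57.5 SHARES [-0.025  0.005  0.363] turn -0.003
```

Call:
drive_tool([
  [-0.013,0.005,0.15,-0.003],
  [-0.013,0.005,0.27,-0.003],
  [-0.013,0.005,0.33,-0.003],
  [-0.013,0.005,0.355,-0.003],
  [-0.013,0.005,0.363,-0.003],
  [-0.013,0.005,0.363,-0.003],
])

```text
time_s: 69.7
tcp_pos: [0.594, 0.3004, 0.1975]
ee_rot: [[0.999, 0.044, 0.001], [0.044, -0.999, 0.0], [0.001, 0.0, -1.0]]
wrist_force: [-4.7, -1.8, 5.5]
gripper_width: 0.665
```

Run:
```python
from h import *
go(.5935,.3003,.1465,2.5)
```

```text
t 69.7 grasp [0.594  0.3004 0.1465] yaw 2.53 open 57.8 SHARES [-0.004  0.001  0.   ] turn 0.0
```

Call:
drive_tool([
  [0,0,0,0],
  [0,0,0,0],
  [0,0,0,0],
  [0,0,-0.3,0],
  [0,0,-0.8,0],
  [0,0,-1,0],
  [0,0,-1,0],
], fingers=87)

```text
time_s: 70.58
tcp_pos: [0.5947, 0.3009, 0.3186]
ee_rot: [[0.999, 0.044, 0.005], [0.044, -0.999, 0.004], [0.005, -0.003, -1.0]]
wrist_force: [-0.6, -0.0, -0.8]
gripper_width: 0.997
```

Call:
drive_tool([
  [-0.8,0.3,0,0],
  [-0.8,0.3,0,0],
  [-0.8,0.3,0,0],
  [-0.8,0.3,0,0],
  [-0.8,0.3,0,0],
])

```text
time_s: 71.2
tcp_pos: [0.5004, 0.2607, 0.315]
ee_rot: [[0.999, 0.043, -0.001], [0.043, -0.999, -0.001], [-0.001, 0.001, -1.0]]
wrist_force: [-0.6, -0.8, -0.3]
gripper_width: 0.998
```

Run:
```python
from h import *
go(.53,-.125,.2385,2.4)
c=cam("wrist");stack(c,'c',3,.096)
cv2.imwrite("pics/w14.png",c["color"])
c=cam("top")
for k,n in (('d',(.5437,-.2307)),('e',(.567,-.391))):print(k,find(c,k,near=n))
```

```text
t 71.2 grasp [0.5003 0.2606 0.264 ] yaw 2.48 open 86.8 SHARES [0.108 3.221 0.214] turn 0.001
c (array([0.5942, 0.2993]), 2.7, array([91.1, 57.2])) x centre 0.5966
d (array([ 0.5434, -0.2313]), -80.8, array([87.2, 52.8]))
e (array([ 0.5675, -0.3912]), 79.9, array([79.5, 47.4]))
```

Call:
drive_tool([
  [0,1,0,0],
  [0,1,0,0],
  [0,1,0,0],
])

```text
time_s: 71.68
tcp_pos: [0.5051, 0.1375, 0.3159]
ee_rot: [[0.999, 0.039, -0.0], [0.039, -0.999, -0.0], [-0.0, 0.0, -1.0]]
wrist_force: [0.4, 0.3, 0.1]
gripper_width: 1.001
```

Call:
drive_tool([
  [0,1,0.1,0],
  [0,1,0.1,0],
  [0,1,0.1,0],
])

```text
time_s: 72.05
tcp_pos: [0.5103, 0.0182, 0.3032]
ee_rot: [[0.999, 0.039, -0.001], [0.039, -0.999, -0.0], [-0.001, 0.0, -1.0]]
wrist_force: [-0.4, 1.0, -0.5]
gripper_width: 0.998
```

Call:
drive_tool([
  [0.1,1,0.1,0.09],
  [0.1,1,0.1,0.18],
  [0.1,1,0.1,0.27],
  [0.1,1,0.1,0.36],
  [0.1,1,0.1,0.45],
  [0.1,1,0.1,0.54],
  [0.1,1,0.1,0.63],
  [0.1,1,0.1,0.734],
  [0.1,1,0.1,0.734],
])

```text
time_s: 73.18
tcp_pos: [0.5282, -0.0978, 0.2917]
ee_rot: [[0.148, -0.989, 0.0], [-0.989, -0.148, 0.0], [-0.0, -0.0, -1.0]]
wrist_force: [0.7, 0.2, -0.1]
gripper_width: 1.0
```

Run:
```python
from h import *
c=cam("wrist");f=find(c,'d',near=(.545,-.2315),cl=25);print(f)
if f: go(*f[0],.0255,f[1])
cv2.imwrite("pics/w15.png",c["color"])
```

```text
(array([ 0.5437, -0.2246]), -81.4, array([70.6, 49.2]))
t 73.22 grasp [ 0.5281 -0.0979  0.2408] yaw -81.45 open 86.7 SHARES [1.063 0.028 1.794] turn -0.0
```

Call:
drive_tool([
  [0.3,0,0,0],
  [0.3,0,0,0],
  [0.3,0,0,0],
])

```text
time_s: 73.6
tcp_pos: [0.5327, -0.1341, 0.2917]
ee_rot: [[0.147, -0.989, -0.0], [-0.989, -0.147, 0.0], [-0.0, 0.0, -1.0]]
wrist_force: [0.7, 0.4, -0.1]
gripper_width: 0.999
```

```bash
sed -i 's/(h<22)&(s>140)/(h<22)\&(s>130)/' h.py
python3 - <<'E'
from h import *
c=cam("wrist");f=find(c,'d',near=(.545,-.2315),cl=25);print(f)
if f: go(*f[0],.0255,f[1])
E
```

```text
(array([ 0.5453, -0.2319]), -81.1, array([83.9, 49.7]))
t 73.65 grasp [ 0.5327 -0.1339  0.2408] yaw -81.52 open 87.0 SHARES [0.823 0.016 1.794] turn -0.004
```

Call:
drive_tool([
  [0.82,0.02,0,-0.003],
  [0.82,0.02,0.3,-0.003],
  [0.82,0.02,0.9,-0.003],
  [0.82,0.02,0.9,-0.003],
])

```text
time_s: 74.15
tcp_pos: [0.5421, -0.2314, 0.1797]
ee_rot: [[0.152, -0.988, -0.01], [-0.988, -0.152, 0.002], [-0.004, 0.009, -1.0]]
wrist_force: [-0.5, -0.2, 0.9]
gripper_width: 1.0
```

Call:
drive_tool([
  [0,0,0.5,0],
  [0,0,0.885,0],
  [0,0,0.885,0],
  [0,0,0.885,0],
  [0,0,0.885,0],
])

```text
time_s: 74.78
tcp_pos: [0.5465, -0.2323, 0.0808]
ee_rot: [[0.153, -0.988, 0.006], [-0.988, -0.153, -0.001], [0.002, -0.005, -1.0]]
wrist_force: [-0.5, -0.2, 0.8]
gripper_width: 1.001
```

Call:
drive_tool([
  [0,0,0,0],
  [0,0,0,0],
  [0,0,0,0],
  [0,0,0,0],
  [0,0,0,0],
], fingers=30)

```text
time_s: 75.4
tcp_pos: [0.5442, -0.2322, 0.0776]
ee_rot: [[0.152, -0.988, -0.001], [-0.988, -0.152, 0.0], [-0.0, 0.001, -1.0]]
wrist_force: [-2.0, -0.5, 1.1]
gripper_width: 0.604
```

Run:
```python
from h import *
go(.5453,-.2319,.0255,-81.3)
```

```text
t 75.4 grasp [ 0.5442 -0.2322  0.0266] yaw -81.27 open 52.6 SHARES [-0.001 -0.01   0.009] turn 0.0
```

Call:
drive_tool([
  [0,0,-0.3,0],
  [0,0,-0.8,0],
  [0,0,-1,0],
  [0,0,-1,0],
])

```text
time_s: 75.9
tcp_pos: [0.5453, -0.2322, 0.1993]
ee_rot: [[0.152, -0.988, 0.004], [-0.988, -0.152, -0.0], [0.001, -0.004, -1.0]]
wrist_force: [-0.3, 0.2, -2.9]
gripper_width: 0.607
```

Call:
drive_tool([
  [-0.3,0,-0.5,0],
  [-0.65,0,-0.95,0],
  [-1,0,-0.95,0],
  [-1,0,-0.95,0],
])

```text
time_s: 76.4
tcp_pos: [0.5257, -0.1109, 0.3108]
ee_rot: [[0.156, -0.988, -0.001], [-0.988, -0.156, 0.001], [-0.001, 0.001, -1.0]]
wrist_force: [0.4, -0.7, -2.0]
gripper_width: 0.605
```

Call:
drive_tool([
  [-0.4,0,0,-0.09],
  [-0.8,0,0,-0.18],
  [-1,0,0,-0.27],
  [-1,0,0,-0.36],
  [-1,0,0,-0.45],
  [-1,0,0,-0.54],
  [-1,0,0,-0.63],
  [-1,0,0,-0.731],
  [-1,0,0,-0.731],
])

```text
time_s: 77.53
tcp_pos: [0.5076, 0.0045, 0.3093]
ee_rot: [[0.999, 0.041, -0.005], [0.041, -0.999, -0.001], [-0.005, 0.001, -1.0]]
wrist_force: [-0.3, 0.2, -1.6]
gripper_width: 0.609
```

Run:
```python
from h import *
go(.594,.3003,.2,2.5)
```

```text
t 77.53 grasp [0.5074 0.0045 0.2583] yaw 2.37 open 53.0 SHARES [ 0.825 -2.434  0.48 ] turn -0.001
```

Call:
drive_tool([
  [0.2,-0.4,0,0],
  [0.4,-0.9,0,0],
  [0.4,-1,0,0],
])

```text
time_s: 77.9
tcp_pos: [0.5517, 0.1295, 0.3095]
ee_rot: [[0.999, 0.043, -0.002], [0.043, -0.999, -0.001], [-0.003, 0.001, -1.0]]
wrist_force: [-0.2, -0.3, -3.2]
gripper_width: 0.607
```

Call:
drive_tool([
  [0.2,-0.4,0,0],
  [0.4,-0.9,0,0],
  [0.4,-1,0,0],
])

```text
time_s: 78.28
tcp_pos: [0.594, 0.2513, 0.309]
ee_rot: [[0.999, 0.043, -0.003], [0.043, -0.999, -0.002], [-0.003, 0.001, -1.0]]
wrist_force: [-1.2, -1.2, -2.1]
gripper_width: 0.609
```

Call:
drive_tool([
  [0.01,-0.43,0,0],
  [0.01,-0.43,0,0],
  [0.01,-0.43,0.15,0],
  [0.01,-0.43,0.3,0],
  [0.01,-0.43,0.3,0],
  [0.01,-0.43,0.3,0],
  [0.01,-0.43,0.3,0],
])

```text
time_s: 79.15
tcp_pos: [0.5929, 0.3004, 0.2768]
ee_rot: [[0.999, 0.043, 0.002], [0.043, -0.999, 0.001], [0.002, -0.001, -1.0]]
wrist_force: [0.1, -0.2, -1.2]
gripper_width: 0.606
```

Run:
```python
from h import *
go(.594,.3003,.1786,2.5)
```

```text
t 79.15 grasp [0.5929 0.3004 0.2258] yaw 2.47 open 52.7 SHARES [0.008 0.002 0.394] turn -0.0
```

Call:
drive_tool([
  [0.015,0,0.15,0],
  [0.015,0,0.29,0],
  [0.015,0,0.36,0],
  [0.015,0,0.385,0],
  [0.015,0,0.393,0],
  [0.015,0,0.393,0],
])

```text
time_s: 79.9
tcp_pos: [0.5942, 0.3005, 0.2296]
ee_rot: [[0.999, 0.044, 0.0], [0.044, -0.999, -0.0], [0.0, 0.0, -1.0]]
wrist_force: [-4.0, -1.6, 5.3]
gripper_width: 0.61
```

Run:
```python
from h import *
go(.594,.3003,.1786,2.5)
```

```text
t 79.9 grasp [0.5942 0.3005 0.1786] yaw 2.52 open 53.0 SHARES [-0.002  0.002  0.   ] turn 0.0
```

Call:
drive_tool([
  [0,0,0,0],
  [0,0,0,0],
  [0,0,0,0],
  [0,0,-0.3,0],
  [0,0,-0.8,0],
  [0,0,-1,0],
  [0,0,-1,0],
], fingers=87)

```text
time_s: 80.78
tcp_pos: [0.5949, 0.3011, 0.3512]
ee_rot: [[0.999, 0.044, 0.005], [0.044, -0.999, 0.004], [0.005, -0.003, -1.0]]
wrist_force: [0.0, 0.8, -1.6]
gripper_width: 0.997
```

Call:
drive_tool([
  [-0.8,0.3,0,0],
  [-0.8,0.3,0,0],
  [-0.8,0.3,0,0],
  [-0.8,0.3,0,0],
  [-0.8,0.3,0,0],
])

```text
time_s: 81.4
tcp_pos: [0.5007, 0.261, 0.3476]
ee_rot: [[0.999, 0.043, -0.001], [0.043, -0.999, -0.001], [-0.001, 0.001, -1.0]]
wrist_force: [0.2, 0.4, -1.1]
gripper_width: 1.001
```

Run:
```python
from h import *
go(.585,-.29,.2385,2.4)
c=cam("wrist");stack(c,'d',4,.088);stack(c,'c',3,.096)
cv2.imwrite("pics/w16.png",c["color"])
c=cam("top")
for k,n in (('e',(.567,-.391)),):print(k,find(c,k,near=n))
```

```text
t 81.4 grasp [0.5006 0.2609 0.2966] yaw 2.49 open 87.1 SHARES [0.504 4.617 0.487] turn 0.001
d (array([0.5946, 0.2997]), 2.5, array([84.7, 50.3])) x centre 0.5963Traceback (most recent call last):
  File "<stdin>", line 3, in <module>
  File "h.py", line 51, in stack
    print(k,f,"x centre",round(f[0][0]-f[2][0]/2000+L/2,4))
                               ~^^^
TypeError: 'NoneType' object is not subscriptable
```

Call:
drive_tool([
  [0.1,1,0,0],
  [0.1,1,0,0],
  [0.1,1,0,0],
])

```text
time_s: 81.82
tcp_pos: [0.5179, 0.1383, 0.3483]
ee_rot: [[0.999, 0.039, -0.0], [0.039, -0.999, -0.001], [-0.0, 0.001, -1.0]]
wrist_force: [-1.0, 0.3, -0.2]
gripper_width: 1.004
```

Call:
drive_tool([
  [0.1,1,0.2,0],
  [0.1,1,0.2,0],
  [0.1,1,0.2,0],
])

```text
time_s: 82.2
tcp_pos: [0.5347, 0.0193, 0.3229]
ee_rot: [[0.999, 0.039, -0.003], [0.039, -0.999, -0.001], [-0.003, 0.001, -1.0]]
wrist_force: [0.4, 1.7, 0.4]
gripper_width: 1.0
```

Call:
drive_tool([
  [0.1,1,0.28,0],
  [0.1,1,0.28,0],
  [0.1,1,0.28,0],
])

```text
time_s: 82.58
tcp_pos: [0.552, -0.0995, 0.2888]
ee_rot: [[0.999, 0.04, -0.004], [0.04, -0.999, -0.0], [-0.004, 0.0, -1.0]]
wrist_force: [0.2, 0.5, 0.5]
gripper_width: 0.996
```

Call:
drive_tool([
  [0.2,1,0,0.09],
  [0.2,1,0,0.18],
  [0.2,1,0,0.27],
  [0.2,1,0,0.36],
  [0.2,1,0,0.45],
  [0.2,1,0,0.54],
  [0.2,1,0,0.63],
  [0.2,1,0,0.72],
  [0.2,1,0,0.81],
  [0.2,1,0,0.895],
])

```text
time_s: 83.82
tcp_pos: [0.5822, -0.2144, 0.2913]
ee_rot: [[-0.178, -0.984, 0.001], [-0.984, 0.178, -0.0], [-0.0, -0.001, -1.0]]
wrist_force: [0.2, -0.2, 0.6]
gripper_width: 0.997
```

Call:
drive_tool([
  [0.6,0,0,0],
  [0.6,0,0,0],
  [0.6,0,0,0],
  [0.6,0,0,0],
])

```text
time_s: 84.32
tcp_pos: [0.569, -0.2858, 0.291]
ee_rot: [[-0.173, -0.985, 0.0], [-0.985, 0.173, 0.0], [-0.0, -0.0, -1.0]]
wrist_force: [0.1, -0.7, -0.8]
gripper_width: 1.0
```

Run:
```python
from h import *
c=cam("wrist");f=find(c,'e',near=(.569,-.392),cl=25);print(f)
if f: go(*f[0],.0255,f[1])
else: go(.5695,-.392,.0255,80); p=pix(c,[(.569,-.365,.032)])[0];print(p,cv2.cvtColor(c["color"],40)[int(p[1]),int(p[0])])
c=cam("top");print(find(c,'e',near=(.567,-.391)))
```

```text
(array([ 0.5699, -0.3926]), 79.7, array([78.8, 47.1]))
t 84.38 grasp [ 0.5689 -0.2859  0.2401] yaw -99.95 open 87.1 SHARES [ 0.875 -0.161  1.788] turn 0.003
(array([ 0.5644, -0.4128]), -9.5, array([47.5, 35.7]))
```

Call:
drive_tool([
  [0.87,-0.155,0,0.003],
  [0.87,-0.155,0.3,0.003],
  [0.87,-0.155,0.9,0.003],
  [0.87,-0.155,0.9,0.003],
])

```text
time_s: 84.92
tcp_pos: [0.5661, -0.3919, 0.1776]
ee_rot: [[-0.181, -0.983, -0.01], [-0.983, 0.181, 0.005], [-0.003, 0.01, -1.0]]
wrist_force: [-0.3, -0.4, -0.5]
gripper_width: 1.004
```

Call:
drive_tool([
  [0,0,0.5,0],
  [0,0,0.88,0],
  [0,0,0.88,0],
  [0,0,0.88,0],
  [0,0,0.88,0],
])

```text
time_s: 85.55
tcp_pos: [0.5703, -0.3939, 0.0811]
ee_rot: [[-0.18, -0.984, 0.006], [-0.984, 0.18, -0.003], [0.002, -0.006, -1.0]]
wrist_force: [0.0, -0.3, 0.9]
gripper_width: 0.997
```

Call:
drive_tool([
  [0,0,0,0],
  [0,0,0,0],
  [0,0,0,0],
  [0,0,0,0],
  [0,0,0,0],
], fingers=30)

```text
time_s: 86.18
tcp_pos: [0.5683, -0.3934, 0.0772]
ee_rot: [[-0.181, -0.984, -0.0], [-0.984, 0.181, 0.0], [-0.0, 0.0, -1.0]]
wrist_force: [0.1, -0.5, 0.5]
gripper_width: 0.553
```

Run:
```python
from h import *
go(.5699,-.3926,.0255,79.7)
```

```text
t 86.17 grasp [ 0.5683 -0.3933  0.0262] yaw -100.4 open 48.1 SHARES [-0.009 -0.012  0.006] turn -0.001
```

Call:
drive_tool([
  [0,0,-0.3,0],
  [0,0,-0.8,0],
  [0,0,-1,0],
  [0,0,-1,0],
])

```text
time_s: 86.68
tcp_pos: [0.5691, -0.3936, 0.1994]
ee_rot: [[-0.181, -0.984, 0.004], [-0.984, 0.181, -0.002], [0.001, -0.004, -1.0]]
wrist_force: [0.1, 0.8, -3.2]
gripper_width: 0.551
```

Call:
drive_tool([
  [-0.3,0,-0.5,0],
  [-0.65,0,-0.9,0],
  [-1,0,-1,0],
  [-1,0,-1,0],
])

```text
time_s: 87.18
tcp_pos: [0.5908, -0.2724, 0.3171]
ee_rot: [[-0.177, -0.984, 0.0], [-0.984, 0.177, 0.001], [-0.001, -0.0, -1.0]]
wrist_force: [-0.6, -0.8, -1.8]
gripper_width: 0.549
```

Call:
drive_tool([
  [-0.5,0,-0.15,0],
  [-1,0.1,-0.3,0],
  [-1,0.1,-0.3,0],
])

```text
time_s: 87.55
tcp_pos: [0.6001, -0.1522, 0.3522]
ee_rot: [[-0.176, -0.984, -0.002], [-0.984, 0.176, 0.001], [-0.0, 0.002, -1.0]]
wrist_force: [-0.0, -0.3, -1.4]
gripper_width: 0.551
```

Call:
drive_tool([
  [-0.4,0,0,-0.09],
  [-0.8,0.1,0,-0.18],
  [-1,0.1,0,-0.27],
  [-1,0.1,0,-0.36],
  [-1,0.1,0,-0.45],
  [-1,0.1,0,-0.54],
  [-1,0.1,0,-0.63],
  [-1,0.1,0,-0.72],
  [-1,0.1,0,-0.81],
  [-1,0.1,0,-0.896],
])

```text
time_s: 88.8
tcp_pos: [0.6093, -0.0363, 0.35]
ee_rot: [[0.999, 0.043, -0.006], [0.043, -0.999, -0.0], [-0.006, 0.0, -1.0]]
wrist_force: [-0.5, 0.7, -1.4]
gripper_width: 0.553
```

Run:
```python
from h import *
go(.594,.3003,.23,2.5)
```

```text
t 88.8 grasp [ 0.609  -0.0363  0.299 ] yaw 2.49 open 48.1 SHARES [ 0.    -2.808  0.574] turn -0.0
```

Call:
drive_tool([
  [0,-0.4,0,0],
  [0,-0.9,0,0],
  [0,-1,0,0],
])

```text
time_s: 89.18
tcp_pos: [0.6046, 0.0866, 0.35]
ee_rot: [[0.999, 0.042, -0.005], [0.042, -0.999, -0.001], [-0.005, 0.001, -1.0]]
wrist_force: [0.1, -0.7, -3.0]
gripper_width: 0.55
```

Call:
drive_tool([
  [0,-0.4,0,0],
  [0,-0.9,0,0],
  [0,-1,0,0],
])

```text
time_s: 89.55
tcp_pos: [0.6001, 0.2065, 0.3504]
ee_rot: [[0.999, 0.041, -0.004], [0.041, -0.999, -0.002], [-0.004, 0.002, -1.0]]
wrist_force: [0.1, 0.7, -2.0]
gripper_width: 0.553
```

Call:
drive_tool([
  [0,-0.4,0,0],
  [0,-0.805,0,0],
  [0,-0.805,0,0],
  [0,-0.805,0.25,0],
  [0,-0.805,0.45,0],
  [0,-0.805,0.45,0],
  [0,-0.805,0.45,0],
  [0,-0.805,0.45,0],
])

```text
time_s: 90.55
tcp_pos: [0.597, 0.3011, 0.3008]
ee_rot: [[0.999, 0.039, 0.002], [0.039, -0.999, 0.001], [0.002, -0.001, -1.0]]
wrist_force: [-0.7, -0.5, -2.0]
gripper_width: 0.549
```

Run:
```python
from h import *
go(.595,.3003,.2102,2.5)
```

```text
t 90.55 grasp [0.5972 0.3011 0.2498] yaw 2.24 open 47.8 SHARES [-0.019  0.007  0.33 ] turn -0.002
```

Call:
drive_tool([
  [-0.007,0.007,0.15,-0.002],
  [-0.007,0.007,0.25,-0.002],
  [-0.007,0.007,0.3,-0.002],
  [-0.007,0.007,0.322,-0.002],
  [-0.007,0.007,0.33,-0.002],
  [-0.007,0.007,0.33,-0.002],
])

```text
time_s: 91.3
tcp_pos: [0.5957, 0.3005, 0.2612]
ee_rot: [[0.999, 0.044, 0.001], [0.044, -0.999, 0.0], [0.001, -0.0, -1.0]]
wrist_force: [-2.7, -0.7, 3.6]
gripper_width: 0.549
```

Run:
```python
from h import *
go(.595,.3003,.2102,2.5)
```

```text
t 91.3 grasp [0.5958 0.3006 0.2102] yaw 2.52 open 47.8 SHARES [-0.006  0.002 -0.   ] turn 0.0
```

Call:
drive_tool([
  [0,0,0,0],
  [0,0,0,0],
  [0,0,0,0],
  [0,0,-0.3,0],
  [0,0,-0.8,0],
  [0,0,-1,0],
  [0,0,-1,0],
], fingers=87)

```text
time_s: 92.18
tcp_pos: [0.5961, 0.3008, 0.3823]
ee_rot: [[0.999, 0.044, 0.004], [0.044, -0.999, 0.003], [0.005, -0.003, -1.0]]
wrist_force: [-0.5, 0.6, -0.6]
gripper_width: 0.996
```

Call:
drive_tool([
  [-0.9,0,0,0],
  [-0.9,0,0,0],
  [-0.9,0,0,0],
  [-0.9,0,0,0],
  [-0.9,0,0,0],
])

```text
time_s: 92.8
tcp_pos: [0.4885, 0.2959, 0.3787]
ee_rot: [[0.999, 0.043, -0.001], [0.043, -0.999, -0.001], [-0.001, 0.001, -1.0]]
wrist_force: [0.3, -0.3, -0.6]
gripper_width: 0.998
```

Call:
drive_tool([
  [-0.7,0,0,0],
  [-0.7,0,0,0],
  [-0.7,0,0,0],
  [-0.7,0,0,0],
])

```text
time_s: 93.3
tcp_pos: [0.4047, 0.2925, 0.3795]
ee_rot: [[0.999, 0.043, 0.0], [0.043, -0.999, -0.0], [0.0, 0.0, -1.0]]
wrist_force: [0.1, 0.8, -0.2]
gripper_width: 0.997
```

Run:
```python
from h import *
go(.594,.3,.21,2.5)
w=cam("wrist");stack(w,'e',5,.080)
s=cam("scene");t=cam("top");cv2.imwrite("pics/t17.png",t["color"])
print("top e",find(t,'e',z=.216,x0=.5,x1=.7,y0=.2,y1=.4))
a=cv2.resize(s["color"][120:300,230:470],(800,600),interpolation=cv2.INTER_CUBIC)[:,:]
b=w["color"][:240]
cv2.imwrite("pics/f17.png",np.vstack([cv2.resize(a,(450,337)),cv2.resize(b,(450,211))]))
```

```text
t 93.3 grasp [0.4047 0.2925 0.3285] yaw 2.46 open 86.7 SHARES [1.578 0.005 0.987] turn -0.0
e (array([0.5255, 0.2205]), 0.0, array([49., 39.])) x centre 0.541
top e (array([0.5942, 0.3   ]), 1.9, array([78.9, 47. ]))
```

View pics/f17.png

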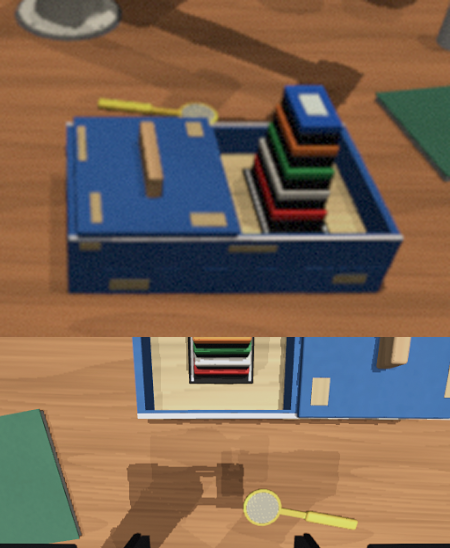

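Run:
```python
from h import *
t=cam("top");im=rect(t,.53,.66,.06,.17,.147);h=cv2.cvtColor(im,40)
m=((h[...,0]<30)&(h[...,1]>60)&(h[...,2]>90)).astype(np.uint8)
q=max(cv2.findContours(m,0,1)[0],key=cv2.contourArea)
print("batten",cv2.minAreaRect(np.c_[660-q[:,0,1],170-q[:,0,0]].astype(np.float32)))
# door left/right edges vs cabinet edge
im=rect(t,.48,.72,-.01,.43,.113,.0005);cv2.imwrite("pics/d18.png",cv2.resize(im,(800,436)))
```

```text
batten ((598.8193969726562, 116.21369934082031), (110.15601348876953, 18.28321647644043), 2.4540319442749023)
```

View pics/d18.png

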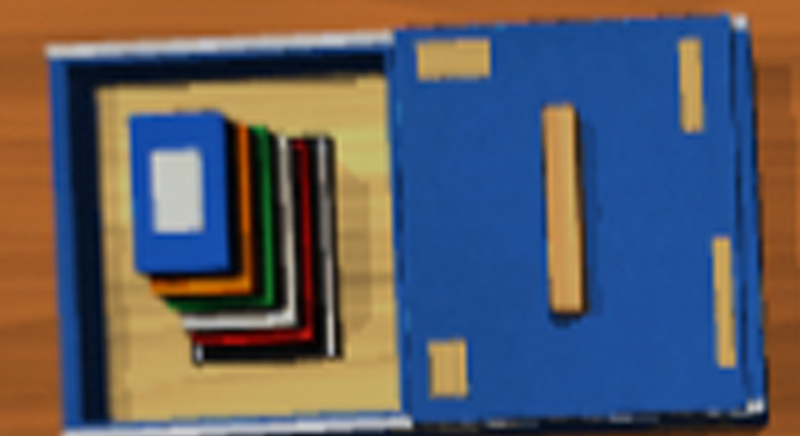

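```bash
python3 -c "
from h import *
print(telemetry.sense()['wrist_force'],telemetry.sense()['time_s']);print(order.finish_job())"
```

```text
[0.80468788 0.51397121 0.12935919] 93.5
the job is handed in; nothing more can be done
None
```

The job is handed in at 93.5 s. The brass punch lies flat in the tool bay between the bar and the nuts, and the door was then slid onto its right stop. All five cases stand in one column on the mat: red, white, green, orange, blue from the bottom up.

**Knocked case:** The red case had moved about 3 cm, found after the white case was already on it. I set the white case on the table, re-centred the red one, and stacked white on it again.

**Last checks:**
- **Door:** its grip batten measured y = 0.116 m, against about 0.117 expected at the stop. I had felt 13 N against the stop when closing it.
- **Column:** every case measured within about 1–3 mm of the mat centre and within about 1° of its direction. The last picture shows it upright.
- **Mirror, bar and nuts:** the mirror lies where it was. The bar and nuts were in place when last seen, before the door closed.
- **Robot:** it was clear of everything when I handed in.

**Disagreements:**
- The wrist and top cameras differed by about 2 mm throughout.
- The wrist camera put the green case about 3 mm ahead of the mat centre.
- The white case's width blob merged with the mat line, so its sideways reading (y = 0.298 m) is less certain.
- The final wrist reading of the blue case locked onto another blue patch. I used the top camera for it instead: (0.594, 0.300), yaw 1.9°.

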